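# Close and clamp the slide chamber

### The arm

A 6-joint arm with a two-finger parallel gripper is mounted at the origin on the work surface. World frame = base frame: x ahead of the robot, y to its left, z up, the work surface at z = 0. Lengths are in m, angles in rad, forces in N, time in s.
With the tool pointing down it reaches from about 0.225 to 0.875 m from the base axis. Payload 3.4 kg.
Tool frame: the origin (TCP) lies between the finger pads; the fingertips stand 11 mm ahead of it and the grasp point (between the pads) lies 8 mm behind it; z points along the fingers, y is the direction in which the jaws open and shut (so a half turn about z gives the same grasp; the last joint's range is limited). The gripper opens to 85 mm and grips with 20 to 120 N. Pads are 22 mm wide; open, the fingers measure 114 mm over their backs; the gripper's body (76 mm by 85 mm) begins 54 mm behind the grasp point. The pads swing forward as they close: fully open they stand 13 mm farther back than shut.
Start: joints at [-1.295, 0.276, 1.505, -0, 1.361, -0.121], TCP at [0.222, -0.53, 0.242] pointing down, gripper open.
Joint ranges: [-2.89, 2.89], [-0.75, 2.08], [0.22, 2.7], [-1.18, 4.32], [0.11, 2.71], [-2.7, 2.7]. Speed limits (rad/s): [2.57, 2.57, 3.14, 3.14, 3.14, 3.14].

### API

Orientations are given as a unit quaternion [w, x, y, z].
In Python, from rig import manip gives the robot as it stands. The module is installed in compiled form; this text tells all that it offers.
- The arm moves only by the tool move_arm, never from a script. Its argument "series" is a list that holds one entry, the list of rows, each a list of 7 numbers: the shift along the world's x, y, z in m, then the turn, a rotation vector about the world's x, y, z in rad, then the finger opening in m, from 0 to 0.0854. A call has 1 to 20 rows; each row shifts and turns the commanded pose from where the row before left it; what a row does not reach is not made up. A row lasts 1/12 s, in which the tool goes at most 41.7 mm and 7.16 degrees, less where a joint would pass 70% of its speed; a pose out of reach is approached as far as the arm can. A call with a gripper value outside its range is refused whole. The fingers move at their own pace and stop on an object; "newtons" is the grip in N (left out, the last holds). Time passes only in rows, so rows that do not move let the fingers close. It gives the time, the measured TCP pose, the force and the opening at its end, in the units of the state.
- manip.get_state(): the state, without advancing time (a new reading comes with each control period).
- manip.get_image(name): name is "scene" or "top" or "wrist"; returns a dict with "color" (480x640x3 uint8, red, green, blue), "fx", "fy", "cx", "cy" (pixels), "R" (3x3) and "t" (3): a world point X has camera coordinates R X + t; the wrist camera has in their place "tool_from_camera" (4x4, takes a point from camera to tool coordinates, whose origin is the TCP and whose axes are the flange's). Camera axes: x right, y down, z forward; pixel columns grow to the right and rows downward; lengths in m; the calibration is good to about 2 mm. A picture is of the moment at which its call begins: read the wrist's pose just before it. There is no depth.
- manip.sign_off(): hands the job in, once; it reports no verdict.
The state is a dict: "clock": time; "qpos": joint angles; "qd": joint speeds; "effort": joint torques, N m; "position": TCP position; "ee_rot": TCP orientation; "contact_force": force on the tool from outside, world axes, zero at the start; "moment": the same for the moment, N m; "width": finger opening in m.
Only numpy, scipy, OpenCV 4.12 (cv2) and the standard library are available. Lean on these libraries where they do the work, as an engineer would, in place of code of your own. Each camera call takes 0.05 s, during which the arm holds its last target.

### The job

Close up the microscope slide chamber: press the knee of the lid's folding stay down so the stay unlocks, and only then lower the lid gently, without slamming, until it is fully shut. Then screw the red lever bolt clockwise until it is snug and fold its lever down flat onto the lid. Leave the glassware beside the chamber where it stands.

Things in the scene. Friction and masses are not known exactly. Their poses are not given: they have to be found in the camera images.
- chamber: Grey open-topped chamber fixed to the bench, 220 (x) x 180 (y) x 110 mm high. Origin: centre of underside, z up; place varies; yaw pi +- 0.3 rad, so its +x points to the robot, its +y to the robot's right. Lid hinged along its +y side; folding stay outside its -x wall; bolt at its -y side at x = +45 mm, over a dark boss standing 34 mm out of the wall.
- lid (a joint): Lid angle, rad: 0 = propped open at the start (83 degrees up from shut, nearly upright), grows as the lid is lowered, 1.45 = fully shut (stop). The hinge is stiff: the lid stays where it is left and needs about 2 to 7 N at its free edge to be lowered. While the stay is locked the lid cannot be lowered.
- lid_hinge (a point): On the hinge axis (along chamber x), at chamber x 0, y +96, z 114 mm. Axes are the lid's, equal to the chamber's when shut: lid -y runs from hinge to free edge, lid z out of the outer (top) face. Lid plate: 220 (x) x 190 (from hinge to free edge) x 12 mm, outer face 12 mm from the axis. A 36 mm tab at x = +45 mm holds the bolt, reaching 225 mm from the hinge. Open: tab 338 mm high, edge 303.
- lid_push (a point): Point on the lid's outer (blue-panelled) face at lid x = -60 mm, 165 mm from the hinge: a clear place to push the lid down, 105 mm away from the bolt.
- knee (a joint): Knee of the two-link stay, rad: 0 = locked at the start, slightly over centre against its stop (links straight at 0.12); grows as the knee is pressed down and toward the hinge side; about 2.5 with the lid shut. Friction holds it where it is left. The press takes about 3 to 8 N.
- knee_roller (a point): Centre of the orange thumb roller on the stay's knee: cylinder 22 mm diameter, 32 mm long along chamber x, at chamber x = -132 mm; at the start y = 0, z = 139 mm. Pressed, it moves down and toward chamber +y, 38 degrees from the vertical; 25 mm along that way is well past centre and moves the lid only some 0.1 rad. Links: 70 mm and 101 mm bars, 14 mm wide, between roller and box wall.
- bolt (a joint): Turn of the lever bolt in its thread, rad: grows as it is turned clockwise seen from above the lid (about lid -z), starts between 0.2 and 1.2, 2.4 = snug (hard stop). It sinks 2.5 mm per rad. Turning friction 0.12 N m. The bolt is captive in the lid and moves with it.
- lever (a joint): Fold of the red lever, rad: 0 = standing up in line with the bolt's axis, 1.5 = folded flat. It folds towards its side that has the white stripe; when the bolt is snug that side faces the hinge (chamber +y) and the lever comes down on the lid. Friction 0.06 N m holds it where it is left.
- lever_pivot (a point): Fold pivot of the lever, on the bolt's axis at lid x = +45 mm, 205 mm from the hinge, 14 mm above the underside of the bolt head; 27 mm above lid_hinge level when snug with the lid shut. Its x axis is the fold axis (along the lever's 20 mm width); its y axis points where the lever folds to; z along the bolt, away from the lid.
- lever_tip (a point): Middle of the lever's free end, 52 mm from the pivot. The lever is a bar 20 mm wide (along the fold axis) and 12 mm thick (to be gripped across the thickness).
- reagent_bottle: Amber bottle with white cap, 56 mm diameter, 110 mm high, loose on the bench; origin at centre of its underside. Leave alone.
- beaker: Glass beaker, 64 mm diameter, 80 mm high, loose on the bench; origin at centre of its underside. Leave alone.
- petri_dish: Closed petri dish, 90 mm diameter, 16 mm high, loose on the bench; origin at centre of its underside. Leave alone.

How it is judged:
By the outcome, as a careful person would: the job done as asked, in the order asked, and still so for the second after the job is handed in, with the robot touching nothing.
It also fails if it takes over 70 s, if anything falls off the work surface, if the arm or the gripper's body presses on something with over 40 N, if the wrist force passes 120 N, or if a joint passes its speed limit or range.

## Working session

There is one attempt and no reset: what is moved stays moved. The work goes in short steps, Python scripts to look and compute and a tool call to move; the robot and the scene stay as the last step left them, time stands still between calls to the robot, and variables do not carry over. Pictures are saved under pics/ and viewed, and the job is handed in when it is done.

Besides the shell and the picture viewer there is one more tool, called after ">>>" by a JSON object that holds its "op" and its "data", one argument or row to a line. move_arm: Moves the arm, as the interface text tells. Its arguments: {"type":"object","properties":{"series":{"type":"array"},"newtons":{"type":"number"}},"required":["series"]}

```bash
mkdir -p pics
python3 - <<'E'
from rig import manip
import cv2,json,numpy as np
s=manip.get_state(); print(s)
for n in ["scene","top","wrist"]:
    im=manip.get_image(n); cv2.imwrite(f"pics/{n}0.png",im["color"][:,:,::-1])
    print(n,{k:np.round(np.array(v),4).tolist() for k,v in im.items() if k!="color"})
E
```

```text
{'clock': 0.0, 'qpos': array([-1.29500975e+00,  2.76614186e-01,  1.50617772e+00, -2.16146172e-05,
        1.36068640e+00, -1.20998902e-01]), 'qd': array([ 0.00077121, -0.00026933,  0.00040786,  0.00151325,  0.00066869,
       -0.00220136]), 'effort': array([-1.83575685e-03, -4.16775155e+01, -2.45807147e+01, -4.54766623e-04,
        1.11014169e-02,  8.20174733e-06]), 'position': array([ 0.22205661, -0.52982299,  0.24141098]), 'ee_rot': array([-9.39191645e-04,  9.80383744e-01,  1.97095983e-01, -8.34323529e-05]), 'contact_force': array([-0.54730292,  0.71581543,  0.59305022]), 'moment': array([-0.0086293 , -0.00082837, -0.02514659]), 'width': 0.08506061582623198}
scene {'fx': 514.7919, 'fy': 514.7919, 'cx': 326.6832, 'cy': 240.6665, 'R': [[0.1008, 0.9948, -0.0158], [0.8397, -0.0936, -0.5349], [-0.5335, 0.0407, -0.8448]], 't': [-0.0901, -0.3564, 1.4997]}
top {'fx': 501.3328, 'fy': 501.3328, 'cx': 326.9871, 'cy': 246.8134, 'R': [[0.0155, -0.9999, 0.0026], [-0.9825, -0.0157, -0.1858], [0.1858, 0.0004, -0.9826]], 't': [0.0116, 0.5842, 1.1699]}
wrist {'fx': 412.6872, 'fy': 412.6872, 'cx': 318.0754, 'cy': 240.1376, 'tool_from_camera': [[0.0001, -0.951, -0.3091, 0.0779], [1.0, 0.0002, -0.0002, 0.0001], [0.0002, -0.3091, 0.951, -0.1318], [0.0, 0.0, 0.0, 1.0]]}
```

View pics/scene0.png

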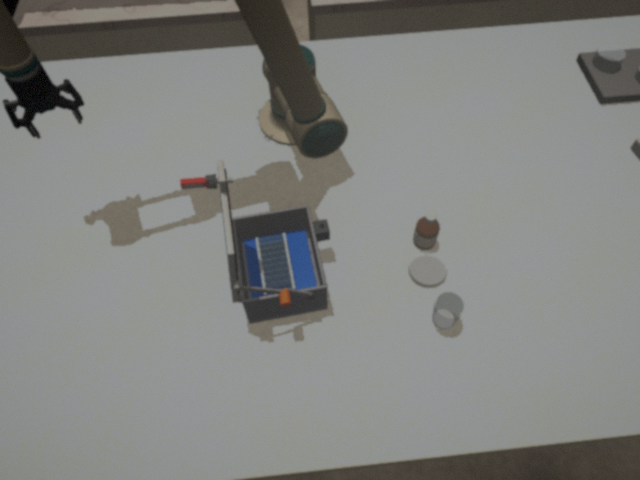

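View pics/top0.png

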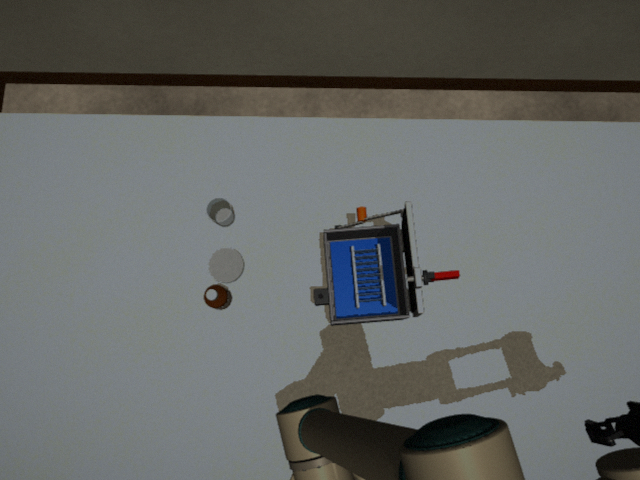

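View pics/wrist0.png

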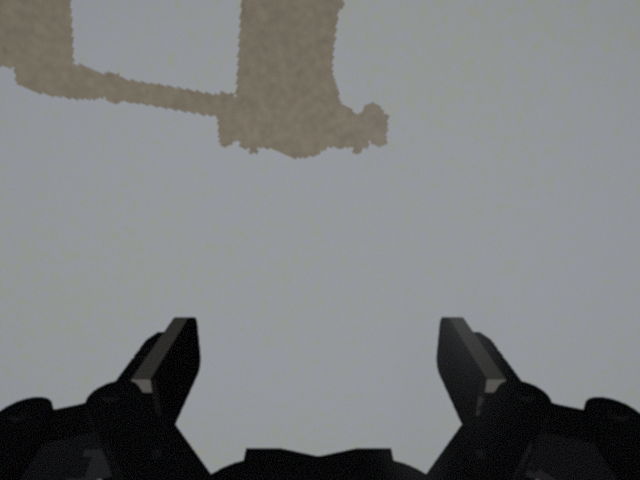

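```bash
cat > h.py <<'E'
from rig import manip
import cv2,numpy as np
from scipy.spatial.transform import Rotation as Ro
def R_ee(s):
    w,x,y,z=s["ee_rot"]; return Ro.from_quat([x,y,z,w]).as_matrix()
def ray(im,u,v,s=None):
    d=np.array([(u-im["cx"])/im["fx"],(v-im["cy"])/im["fy"],1.])
    if "R" in im: R=np.array(im["R"]);t=np.array(im["t"]); return -R.T@t,R.T@d
    T=np.array(im["tool_from_camera"]);R=R_ee(s)
    return np.array(s["position"])+R@T[:3,3],R@T[:3,:3]@d
def onz(r,z): o,d=r; return o+d*(z-o[2])/d[2]
def tri(*rs):
    A=np.zeros((3,3));b=np.zeros(3)
    for o,d in rs:
        d=d/np.linalg.norm(d);P=np.eye(3)-np.outer(d,d);A+=P;b+=P@o
    X=np.linalg.solve(A,b)
    return X,[float(np.linalg.norm(np.cross(X-o,d/np.linalg.norm(d)))) for o,d in rs]
def proj(im,X,s=None):
    if "R" in im: c=np.array(im["R"])@X+np.array(im["t"])
    else:
        T=np.array(im["tool_from_camera"]);c=np.linalg.inv(T)@np.r_[R_ee(s).T@(X-np.array(s["position"])),1];c=c[:3]
    return np.array([im["cx"]+im["fx"]*c[0]/c[2],im["cy"]+im["fy"]*c[1]/c[2]])
def blob(im,kind):
    h=cv2.cvtColor(im["color"],cv2.COLOR_RGB2HSV)
    H,S,V=h[...,0].astype(int),h[...,1],h[...,2]
    if kind=="red": m=((H<5)|(H>174))&(S>150)&(V>60)
    if kind=="orange": m=(H>=6)&(H<18)&(S>190)&(V>110)
    m=m.astype(np.uint8)
    n,l,st,c=cv2.connectedComponentsWithStats(m)
    if n<2: return None
    i=1+np.argmax(st[1:,4]); 
    ys,xs=np.nonzero(l==i)
    return c[i],cv2.minAreaRect(np.c_[xs,ys].astype(np.float32)),st[i]
E
python3 - <<'E'
from h import *
a=manip.get_image("scene");b=manip.get_image("top")
for k in["red","orange"]:
    A=blob(a,k);B=blob(b,k);print(k,A,B);print(tri(ray(a,*A[0]),ray(b,*B[0])))
for n,im,(x0,y0,x1,y1) in[("scene",a,(170,150,350,330)),("top",b,(300,190,480,340))]:
    c=im["color"][y0:y1,x0:x1,::-1]; cv2.imwrite(f"pics/{n}crop.png",cv2.resize(c,None,fx=4 if n=="top" else 3.3,fy=4 if n=="top" else 3.3,interpolation=cv2.INTER_CUBIC))
E
```

```text
red (array([193.24137931, 180.75862069]), ((192.9793243408203, 180.75172424316406), (3.155728578567505, 21.924009323120117), 85.2363510131836), array([182, 179,  23,   5,  58], dtype=int32)) (array([446.08284024, 274.71597633]), ((446.00494384765625, 275.0495300292969), (7.4627790451049805, 24.676923751831055), 84.2894058227539), array([434, 271,  25,   9, 169], dtype=int32))
(array([ 0.48207297, -0.20140919,  0.33316239]), [0.00011681216501114138, 0.00011681216501127822])
orange None (array([361.65822785, 213.2278481 ]), ((361.5, 213.5), (11.0, 7.0), 90.0), array([358, 208,   8,  12,  79], dtype=int32))Traceback (most recent call last):
  File "<stdin>", line 4, in <module>
TypeError: 'NoneType' object is not subscriptable
```

```bash
sed -i 's/H<5)|(H>174))&(S>150)/H<6)|(H>174))\&(S>130)/; s/(S>190)&(V>110)/(S>140)\&(V>80)/' h.py
python3 - <<'E'
from h import *
a=manip.get_image("scene");b=manip.get_image("top")
print(a["color"][297,285],b["color"][214,362], a["color"][183,198])
for n,im,(x0,y0,x1,y1) in[("scene",a,(170,150,350,330)),("top",b,(300,190,480,340))]:
    c=im["color"][y0:y1,x0:x1,::-1]; cv2.imwrite(f"pics/{n}crop.png",cv2.resize(c,None,fx=4 if n=="top" else 3.3,fy=4 if n=="top" else 3.3,interpolation=cv2.INTER_CUBIC))
for k in["red","orange"]:
    A=blob(a,k);B=blob(b,k);print(k,A,B);print(tri(ray(a,*A[0]),ray(b,*B[0])))
E
```

```text
[146  93  52] [126  65   7] [100  63  59]
red (array([192.98979592, 180.81632653]), ((192.564697265625, 180.84117126464844), (4.2183074951171875, 23.085647583007812), 85.60128784179688), array([181, 178,  24,   6,  98], dtype=int32)) (array([446.06936416, 274.76878613]), ((445.9554443359375, 275.0544738769531), (7.6617865562438965, 24.776426315307617), 84.2894058227539), array([434, 271,  25,  10, 173], dtype=int32))
(array([ 0.48201674, -0.20167922,  0.33294597]), [0.00012248952184186644, 0.00012248952184194115])
orange (array([284.4 , 296.96]), ((284.5, 297.0), (14.0, 9.0), 90.0), array([280, 290,  10,  15, 125], dtype=int32)) (array([361.18095238, 213.04761905]), ((361.0, 213.5), (13.0, 8.0), 90.0), array([357, 207,   9,  14, 105], dtype=int32))
(array([ 0.64604184, -0.05675694,  0.14792438]), [0.0006578975038836408, 0.0006578975038836033])
```

View pics/scenecrop.png

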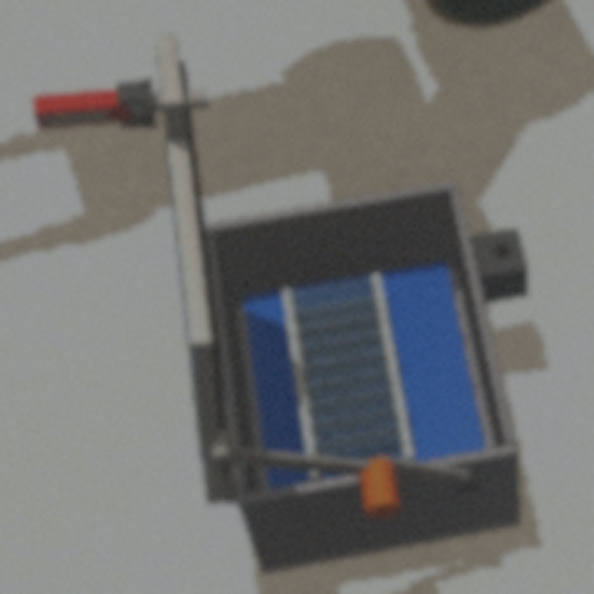

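View pics/topcrop.png

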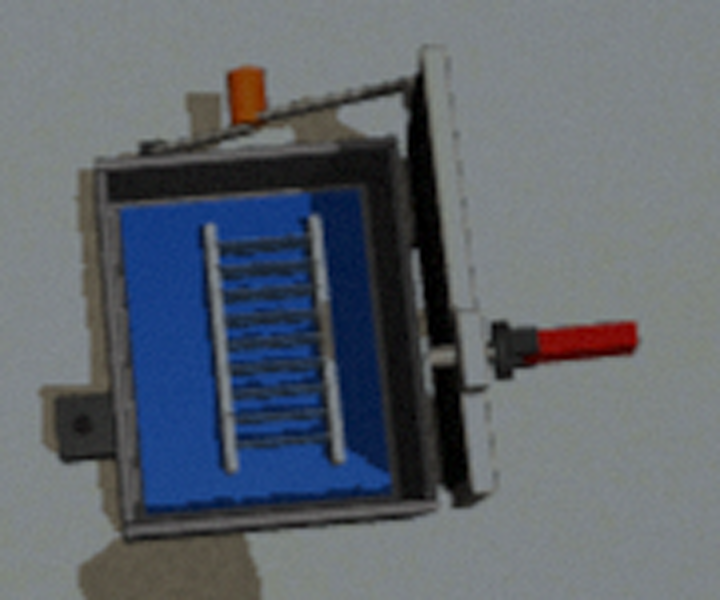

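Run:
```python
from h import *
a=manip.get_image("scene");b=manip.get_image("top")
top=np.array([[97,158],[395,137],[438,510],[125,537]])/4+[300,190]   # c: (-x,-y),(-x,+y),(+x,+y),(+x,-y)
sc=np.array([[517,450],[240,500],[212,228],[455,190]])/3.3+[170,150]
P=[]
for t,s in zip(top,sc):
    print(np.round(onz(ray(b,*t),.11),4),np.round(onz(ray(a,*s),.11),4),np.round(tri(ray(a,*s),ray(b,*t))[0],4))
    P.append((onz(ray(b,*t),.11)+onz(ray(a,*s),.11))[:2]/2)
P=np.array(P)
M=np.array([[-.11,-.09],[-.11,.09],[.11,.09],[.11,-.09]])
for Q in(P,):
    c=Q.mean(0);Qc=Q-c
    th=np.arctan2((M[:,0]*Qc[:,1]-M[:,1]*Qc[:,0]).sum(),(M*Qc).sum())
    R=np.array([[np.cos(th),-np.sin(th)],[np.sin(th),np.cos(th)]])
    print(c,th,np.round(Qc-M@R.T,4))
    for nm,x,y in[("roller",-.132,0),("bolt open",.045,.096-.205*np.cos(np.radians(83))+.0*0),("push",-.06,.096)]:
        print(nm,c+R@[x,y])
    np.save("ch.npy",np.r_[c,th])
```

```text
[0.6147 0.0278 0.11  ] [0.6121 0.0302 0.11  ] [0.614  0.0289 0.1137]
[ 0.6302 -0.1471  0.11  ] [ 0.6281 -0.1461  0.11  ] [ 0.6295 -0.1462  0.1128]
[ 0.4132 -0.1691  0.11  ] [ 0.4176 -0.1625  0.11  ] [ 0.4134 -0.1667  0.1048]
[0.3952 0.0083 0.11  ] [0.4041 0.0076 0.11  ] [0.3956 0.008  0.0984]
[ 0.51440666 -0.0688601 ] -3.0492936309772283 [[-0.0022 -0.0019]
 [-0.0031  0.0017]
 [ 0.0022  0.0028]
 [ 0.0031 -0.0027]]
roller [ 0.6458448  -0.05669392]
bolt open [ 0.47614368 -0.14372216]
push [ 0.5829994  -0.15892139]
```

```bash
cat >> h.py <<'E'
cx,cy,th=np.load("ch.npy")
Rc=Ro.from_euler("z",th).as_matrix()
def C(x,y,z): return np.array([cx,cy,0])+Rc@np.array([x,y,z])
def rotto(Rt):
    s=manip.get_state(); return Ro.from_matrix(Rt@R_ee(s).T).as_rotvec(), s
E
python3 - <<'E'
from h import *
s=manip.get_state();R=R_ee(s);print("R\n",R.round(3), "tool x in ch",(Rc.T@R).round(3))
a=np.radians(38)
z=Rc@[0,np.sin(a),-np.cos(a)]
# tool x horizontal candidates
for sg in(1,-1):
    x=Rc@[sg,0,0]; Rt=np.c_[x,np.cross(z,x),z]
    rv,_=rotto(Rt);print("x=ch",sg,rv.round(3),np.linalg.norm(rv))
    y=x; Rt=np.c_[np.cross(y,z),y,z]
    rv,_=rotto(Rt);print("y=ch",sg,rv.round(3),np.linalg.norm(rv),"toolx",Rt[:,0].round(2))
r=C(-.132,0,.139)
print("roller",r,"pressdir",z, "TCP contact", r-z*(.011+.011), "standoff", r-z*.062)
E
```

```text
R
 [[ 0.922  0.386  0.   ]
 [ 0.386 -0.922  0.   ]
 [ 0.    -0.    -1.   ]] tool x in ch [[-0.954 -0.3   -0.   ]
 [-0.3    0.954 -0.   ]
 [ 0.    -0.    -1.   ]]
x=ch 1 [-0.227  0.911  2.695] 2.8537835828539175
y=ch 1 [-0.395 -0.658 -1.797] 1.9541814863208284 toolx [ 0.07 -0.78  0.62]
x=ch -1 [-0.646 -0.161 -0.293] 0.727491104824982
y=ch -1 [-0.607  0.365  1.217] 1.408039612677451 toolx [-0.07  0.78 -0.62]
roller [ 0.6458448  -0.05669392  0.139     ] pressdir [ 0.0567443  -0.61304089 -0.78801075] TCP contact [ 0.64459642 -0.04320702  0.15633624] standoff [ 0.64232665 -0.01868538  0.18785667]
```

>>> {"op": "move_arm", "data": {
  "series": [
    [[0, 0, 0.036, 0, 0, 0, 0], [0, 0, 0.036, 0, 0, 0, 0], [0, 0, 0.036, 0, 0, 0, 0], [0.005, 0, 0.036, 0, 0, 0, 0], [0.02, 0.01, 0.036, 0, 0, 0, 0], [0.025, 0.025, 0, 0, 0, 0, 0], [0.025, 0.03, 0, 0, 0, 0, 0], [0.025, 0.03, 0, 0, 0, 0, 0], [0.025, 0.03, 0, 0, 0, 0, 0], [0.025, 0.03, 0, 0, 0, 0, 0], [0.025, 0.03, 0, 0, 0, 0, 0], [0.025, 0.03, 0, 0, 0, 0, 0], [0.025, 0.03, 0, -0.0646, -0.0161, -0.0293, 0], [0.025, 0.03, 0, -0.0646, -0.0161, -0.0293, 0], [0.025, 0.03, 0, -0.0646, -0.0161, -0.0293, 0], [0.025, 0.03, 0, -0.0646, -0.0161, -0.0293, 0], [0.025, 0.03, 0, -0.0646, -0.0161, -0.0293, 0], [0.025, 0.03, 0, -0.0646, -0.0161, -0.0293, 0], [0.025, 0.03, 0, -0.0646, -0.0161, -0.0293, 0], [0.025, 0.03, 0, -0.0646, -0.0161, -0.0293, 0]]
  ]
}}

```text
clock: 2.12
position: [0.6225, -0.0734, 0.4227]
ee_rot: [0.264, 0.962, 0.075, 0.013]
contact_force: [0.4, -1.3, -0.7]
width: 0.0002
```

>>> {"op": "move_arm", "data": {
  "series": [
    [[0.01, 0.027, -0.02, -0.0646, -0.0161, -0.0293, 0], [0.01, 0.027, -0.03, -0.0646, -0.0161, -0.0293, 0], [0, 0, -0.036, 0, 0, 0, 0], [0, 0, -0.036, 0, 0, 0, 0], [0, 0, -0.036, 0, 0, 0, 0], [0, 0, 0, 0, 0, 0, 0], [0, 0, 0, 0, 0, 0, 0]]
  ]
}}

```text
clock: 2.7
position: [0.6412, -0.0217, 0.2624]
ee_rot: [0.326, 0.944, 0.045, 0.013]
contact_force: [1.4, -0.2, 0.8]
width: -0.0001
```

Run:
```python
from h import *
s=manip.get_state();w=manip.get_image("wrist");cv2.imwrite("pics/w1.png",w["color"][:,:,::-1])
t=manip.get_image("top");cv2.imwrite("pics/t1.png",t["color"][:,:,::-1])
print(s["position"],(Rc.T@R_ee(s)).round(3),s["qpos"].round(2),s["contact_force"])
B=blob(w,"orange");print(B)
if B: print("proj roller",proj(w,C(-.132,0,.139),s))
r=C(-.132,0,.139); z=R_ee(s)[:,2]; d=r-s["position"]; print("along",d@z,"lateral",(R_ee(s).T@d).round(4))
```

```text
[ 0.64123752 -0.02170497  0.26235024] [[-1.    -0.003  0.004]
 [-0.     0.787  0.617]
 [-0.005  0.617 -0.787]] [ 0.2   0.42  1.42 -0.67  1.43  1.82] [ 1.42791992 -0.19865195  0.7510466 ]
(array([239.43287225, 234.50203417]), ((242.0, 237.5), (55.0, 36.0), 90.0), array([ 224,  210,   37,   56, 1229], dtype=int32))
proj roller [241.0987103  232.13603964]
along 0.11885183897774028 lateral [ 0.0019 -0.0483  0.1189]
```

View pics/w1.png

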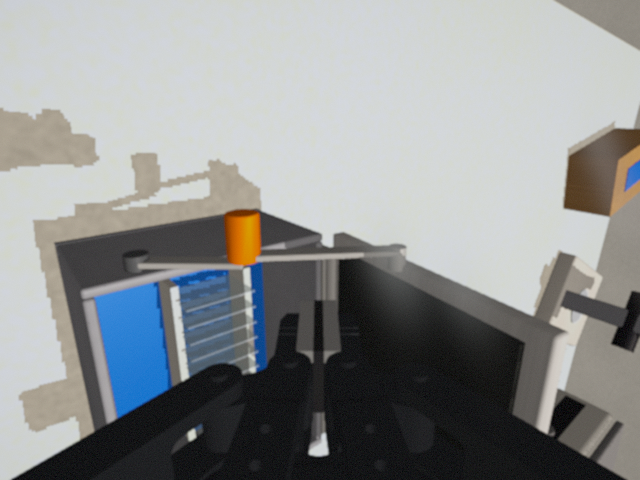

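View pics/t1.png

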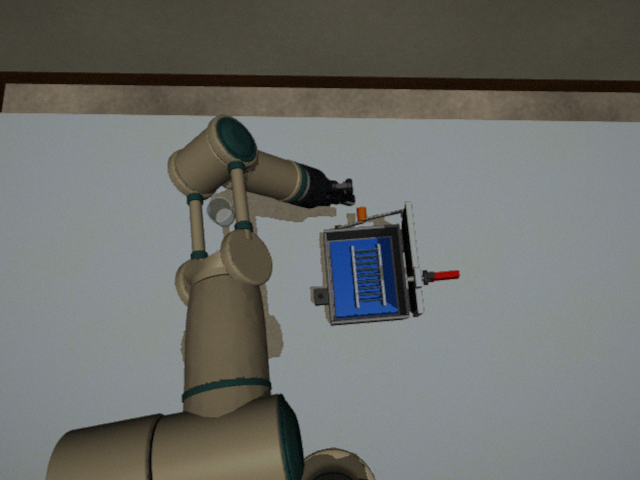

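>>> {"op": "move_arm", "data": {
  "series": [
    [[0.0022, -0.003, -0.025, 0, 0, 0, 0], [0, -0.003, -0.025, 0, 0, 0, 0], [0, -0.003, -0.022, 0, 0, 0, 0], [0, 0, -0.018, 0, 0, 0, 0], [0.0003, -0.0037, -0.0047, 0, 0, 0, 0], [0.0003, -0.0037, -0.0047, 0, 0, 0, 0], [0.0003, -0.0037, -0.0047, 0, 0, 0, 0], [0.0003, -0.0037, -0.0047, 0, 0, 0, 0], [0.0003, -0.0037, -0.0047, 0, 0, 0, 0]]
  ]
}}

```text
clock: 3.55
position: [0.647, -0.0488, 0.1516]
ee_rot: [0.325, 0.945, 0.043, 0.017]
contact_force: [0.3, 2.4, 0.4]
width: -0.0002
```

>>> {"op": "move_arm", "data": {
  "series": [
    [[0.0, -0.0025, -0.0032, 0, 0, 0, 0], [0.0, -0.0025, -0.0032, 0, 0, 0, 0], [0.0, -0.0025, -0.0032, 0, 0, 0, 0], [0.0, -0.0025, -0.0032, 0, 0, 0, 0]]
  ]
}}

```text
clock: 3.88
position: [0.6474, -0.0555, 0.1372]
ee_rot: [0.322, 0.946, 0.044, 0.018]
contact_force: [0.4, 17.2, 5.3]
width: 0.0002
```

Run:
```python
from h import *
s=manip.get_state();w=manip.get_image("wrist");cv2.imwrite("pics/w2.png",w["color"][:,:,::-1])
print(s["position"],s["contact_force"])
r=C(-.132,0,.139); d=s["position"]-r
print("TCP rel roller start, ch:",(Rc.T@d).round(4), "along", R_ee(s)[:,2]@d)
```

```text
[ 0.64741587 -0.05554651  0.13716186] [ 0.36626559 17.24781676  5.27474458]
TCP rel roller start, ch: [-0.0017 -0.001  -0.0018] along 0.0008563827041285947
```

View pics/w2.png

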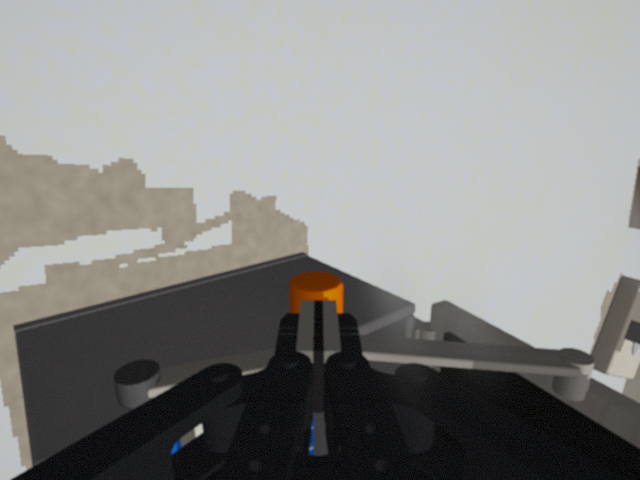

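>>> {"op": "move_arm", "data": {
  "series": [
    [[0.0, 0.002, -0.002, 0, 0, 0, 0], [0.0, 0.001, -0.0035, 0, 0, 0, 0], [0.0, 0, -0.0035, 0, 0, 0, 0], [0, 0, 0, 0, 0, 0, 0]]
  ]
}}

```text
clock: 4.27
position: [0.6472, -0.0563, 0.1306]
ee_rot: [0.327, 0.944, 0.044, 0.017]
contact_force: [1.8, 2.4, 6.1]
width: 0.0002
```

Run:
```python
from h import *
s=manip.get_state();w=manip.get_image("wrist");cv2.imwrite("pics/w3.png",w["color"][:,:,::-1])
t=manip.get_image("scene");cv2.imwrite("pics/s3.png",cv2.resize(t["color"][130:360,150:400,::-1],None,fx=3,fy=2.6))
print(s["position"],s["contact_force"],s["moment"])
r=C(-.132,0,.139); d=s["position"]-r
print("TCP rel roller start, ch:",(Rc.T@d).round(4), "along", R_ee(s)[:,2]@d)
print(blob(t,"red"))
```

```text
[ 0.64723483 -0.05633417  0.1306426 ] [1.83013053 2.42780074 6.07046447] [-0.01878666 -0.18458065  0.09947381]
TCP rel roller start, ch: [-0.0014 -0.0002 -0.0084] along 0.006433468347374251
(array([204.4047619 , 178.29761905]), ((205.0, 178.5), (24.0, 3.0), 0.0), array([193, 177,  25,   4,  84], dtype=int32))
```

View pics/s3.png

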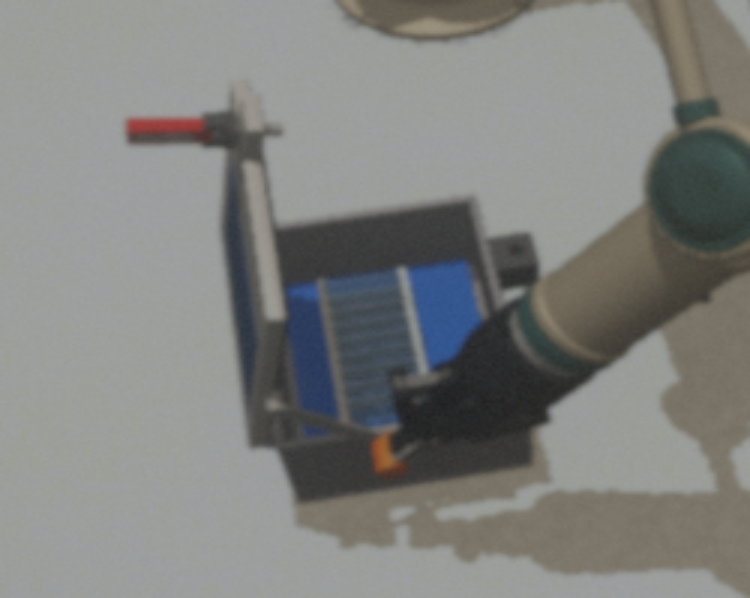

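View pics/w3.png

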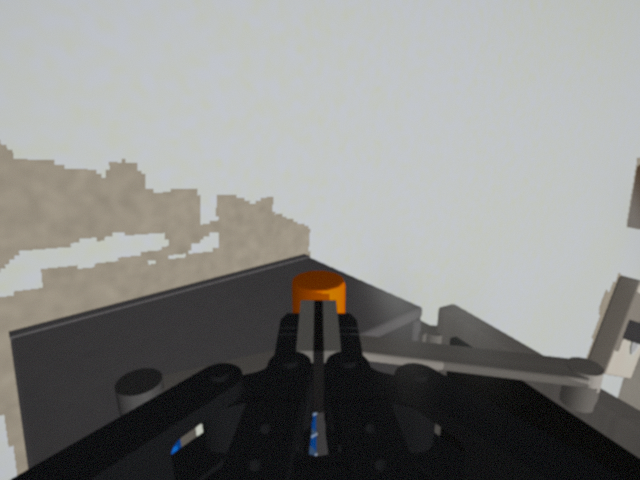

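>>> {"op": "move_arm", "data": {
  "series": [
    [[0, 0.012, 0.015, 0, 0, 0, 0], [0, 0.012, 0.015, 0, 0, 0, 0], [0, 0.01, 0.03, 0, 0, 0, 0], [0, 0, 0.038, 0, 0, 0, 0], [0, 0, 0.038, 0, 0, 0, 0], [0, 0, 0.038, 0, 0, 0, 0], [0, 0, 0.038, 0, 0, 0, 0], [0, 0, 0.038, 0.1, 0, 0, 0], [-0.005, 0, 0.038, 0.1, 0, 0, 0], [-0.005, -0.01, 0.03, 0.1, 0, 0, 0], [-0.005, -0.03, 0.01, 0.1, 0, 0, 0], [-0.005, -0.03, 0, 0.1, 0, 0, 0], [-0.005, -0.03, 0, 0.1, 0, 0, 0]]
  ]
}}

```text
clock: 5.45
position: [0.6199, -0.1227, 0.4594]
ee_rot: [0.031, 0.998, 0.038, 0.03]
contact_force: [0.2, 0.6, -1.3]
width: -0.0002
```

Run:
```python
from h import *
a=manip.get_image("scene");b=manip.get_image("top")
cv2.imwrite("pics/s4.png",cv2.resize(a["color"][130:360,150:400,::-1],None,fx=3,fy=2.6))
A=blob(a,"red");B=blob(b,"red");X=tri(ray(a,*A[0]),ray(b,*B[0]));print(A,B,X)
print("red ch",Rc.T@(X[0]-[cx,cy,0]))
A=blob(a,"orange");B=blob(b,"orange");X=tri(ray(a,*A[0]),ray(b,*B[0]));print("roller",X,Rc.T@(X[0]-[cx,cy,0]))
t=np.radians(45);z=Rc@[0,-np.sin(t),-np.cos(t)];x=Rc@[-1,0,0]
rv,s=rotto(np.c_[x,np.cross(z,x),z]);print(rv,s["position"],s["qpos"].round(2))
```

```text
Traceback (most recent call last):
TypeError: 'NoneType' object is not subscriptable
```

View pics/s4.png

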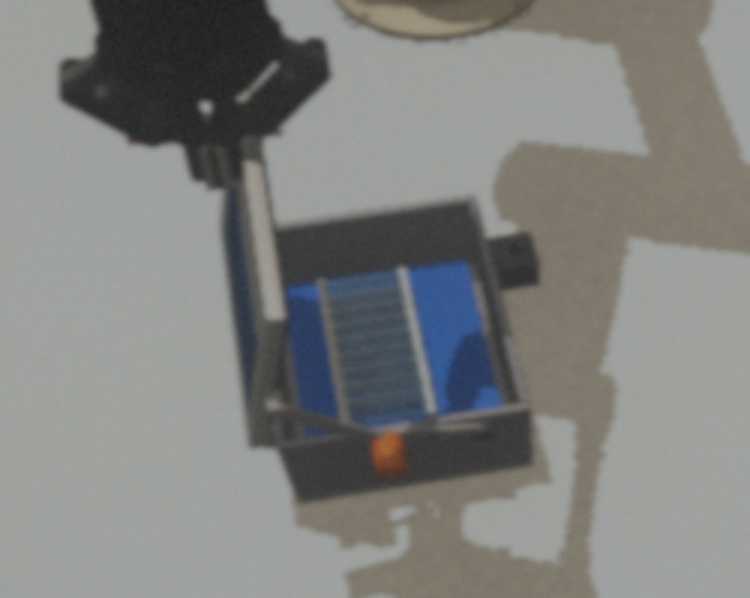

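Run:
```python
from h import *
t=np.radians(45);z=Rc@[0,-np.sin(t),-np.cos(t)];x=Rc@[-1,0,0]
rv,s=rotto(np.c_[x,np.cross(z,x),z]);print(rv,rv/8,s["position"],s["qpos"].round(2))
print(C(-.06,.0649,.2765)-.011*z)
```

```text
[0.84806202 0.11275065 0.05113482] [0.10600775 0.01409383 0.00639185] [ 0.61852077 -0.13313635  0.45655999] [-0.3   0.3   0.96 -0.05  1.81  1.2 ]
[ 0.58084987 -0.13569883  0.28427817]
```

>>> {"op": "move_arm", "data": {
  "series": [
    [[-0.0045, -0.016, 0, 0.106, 0.0141, 0.0064, 0], [-0.0045, -0.016, 0, 0.106, 0.0141, 0.0064, 0], [-0.0045, -0.016, 0, 0.106, 0.0141, 0.0064, 0], [-0.0045, -0.016, 0, 0.106, 0.0141, 0.0064, 0], [-0.0045, -0.016, 0, 0.106, 0.0141, 0.0064, 0], [-0.0045, -0.016, 0, 0.106, 0.0141, 0.0064, 0], [-0.0045, -0.016, 0, 0.106, 0.0141, 0.0064, 0], [-0.0045, 0, 0, 0.106, 0.0141, 0.0064, 0], [0, 0, -0.03, 0, 0, 0, 0], [0, 0, -0.036, 0, 0, 0, 0], [0, 0, -0.036, 0, 0, 0, 0], [0, 0, -0.036, 0, 0, 0, 0], [0, 0, -0.025, 0, 0, 0, 0], [0, 0, 0, 0, 0, 0, 0], [0, 0, 0, 0, 0, 0, 0]]
  ]
}}

```text
clock: 6.8
position: [0.5841, -0.2335, 0.2926]
ee_rot: [-0.386, 0.921, 0.049, -0.015]
contact_force: [-0.2, -0.2, 0.5]
width: 0.0004
```

Run:
```python
from h import *
s=manip.get_state();w=manip.get_image("wrist");cv2.imwrite("pics/w5.png",w["color"][:,:,::-1])
b=manip.get_image("top");cv2.imwrite("pics/t5.png",b["color"][:,:,::-1])
print(s["position"],s["contact_force"],(Rc.T@R_ee(s)).round(3),(Rc.T@(s["position"]-[cx,cy,0])).round(4),s["qpos"].round(2))
a=manip.get_image("scene")
A=blob(a,"red");B=blob(b,"red");
if A and B:
  X=tri(ray(a,*A[0]),ray(b,*B[0]));print(A,B,X,"red ch",Rc.T@(X[0]-[cx,cy,0]))
```

```text
[ 0.58412627 -0.23349234  0.29260172] [-0.22592493 -0.19594314  0.54590684] [[-1.    -0.014  0.001]
 [-0.01   0.702 -0.712]
 [ 0.009 -0.712 -0.702]] [-0.0542  0.1704  0.2926] [-0.76  0.61  1.08  0.55  2.04  0.8 ]
```

View pics/w5.png

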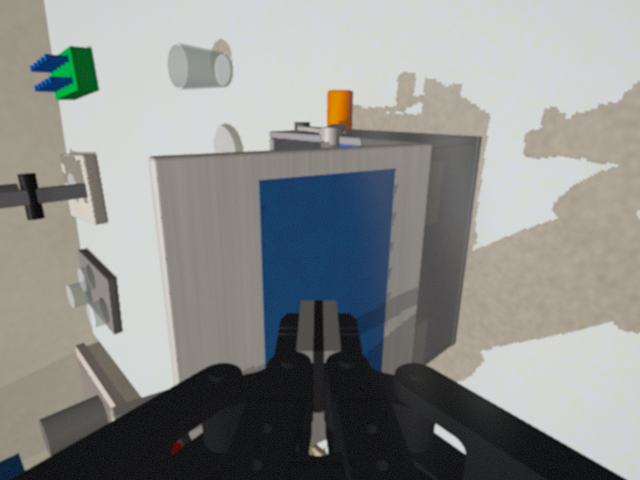

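View pics/t5.png

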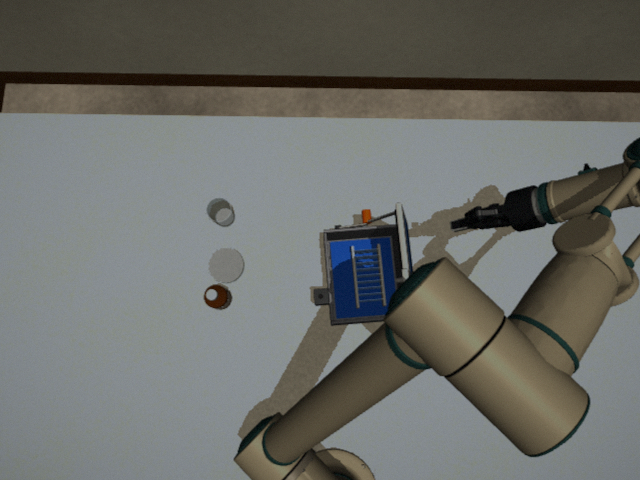

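Run:
```python
from h import *
# knots of deg
ph=np.r_[np.arange(76,20,-2.0),np.arange(20,-2.1,-1.0)]
f=lambda p:C(-.06,.096-.165*np.cos(p)+.012*np.sin(p),.114+.165*np.sin(p)+.012*np.cos(p))
P=np.array([f(np.radians(p)) for p in ph]);D=np.diff(P,axis=0)
for p,d in zip(ph[1:],D): print(p,(1000*d).round(1))
z=Rc@[0,-.707,-.707]; print("TCP contact",P[0]-.011*z,"end",f(0)-.011*z)
```

```text
74.0 [-0.5  5.6 -1.1]
72.0 [-0.5  5.6 -1.3]
70.0 [-0.5  5.6 -1.5]
68.0 [-0.5  5.5 -1.7]
66.0 [-0.5  5.4 -1.9]
64.0 [-0.5  5.4 -2.1]
62.0 [-0.5  5.3 -2.2]
60.0 [-0.5  5.2 -2.4]
58.0 [-0.5  5.1 -2.6]
56.0 [-0.5  5.  -2.8]
54.0 [-0.5  4.9 -3. ]
52.0 [-0.4  4.8 -3.1]
50.0 [-0.4  4.7 -3.3]
48.0 [-0.4  4.6 -3.5]
46.0 [-0.4  4.5 -3.6]
44.0 [-0.4  4.4 -3.8]
42.0 [-0.4  4.2 -3.9]
40.0 [-0.4  4.1 -4.1]
38.0 [-0.4  3.9 -4.2]
36.0 [-0.4  3.8 -4.3]
34.0 [-0.3  3.6 -4.5]
32.0 [-0.3  3.5 -4.6]
30.0 [-0.3  3.3 -4.7]
28.0 [-0.3  3.1 -4.8]
26.0 [-0.3  3.  -4.9]
24.0 [-0.3  2.8 -5. ]
22.0 [-0.2  2.6 -5.1]
20.0 [-0.2  2.4 -5.2]
19.0 [-0.1  1.2 -2.6]
18.0 [-0.1  1.1 -2.7]
17.0 [-0.1  1.1 -2.7]
16.0 [-0.1  1.  -2.7]
15.0 [-0.1  1.  -2.7]
14.0 [-0.1  0.9 -2.7]
13.0 [-0.1  0.9 -2.8]
12.0 [-0.1  0.8 -2.8]
11.0 [-0.1  0.8 -2.8]
10.0 [-0.1  0.7 -2.8]
9.0 [-0.1  0.7 -2.8]
8.0 [-0.1  0.6 -2.8]
7.0 [-0.1  0.6 -2.8]
6.0 [-0.   0.5 -2.8]
5.0 [-0.   0.5 -2.8]
4.0 [-0.   0.4 -2.9]
3.0 [-0.   0.4 -2.9]
2.0 [-0.   0.3 -2.9]
1.0 [-0.   0.3 -2.9]
0.0 [-0.   0.2 -2.9]
-1.0 [-0.   0.2 -2.9]
-2.0 [-0.   0.1 -2.9]
TCP contact [ 0.58111027 -0.13851207  0.28477886] end [ 0.56850846 -0.00236761  0.133777  ]
```

>>> {"op": "move_arm", "data": {
  "series": [
    [[-0.001, 0.022, -0.002, 0, 0, 0, 0], [-0.001, 0.022, -0.002, 0, 0, 0, 0], [-0.001, 0.02, -0.002, 0, 0, 0, 0], [0, 0.012, -0.002, 0, 0, 0, 0], [0, 0.007, 0, 0, 0, 0, 0], [0, 0.006, 0, 0, 0, 0, 0], [0, 0.006, 0, 0, 0, 0, 0], [-0.0005, 0.0056, -0.0011, 0, 0, 0, 0], [-0.0005, 0.0056, -0.0013, 0, 0, 0, 0], [-0.0005, 0.0056, -0.0015, 0, 0, 0, 0], [-0.0005, 0.0055, -0.0017, 0, 0, 0, 0]]
  ]
}}

```text
clock: 7.87
position: [0.5795, -0.1186, 0.2803]
ee_rot: [-0.383, 0.922, 0.049, -0.013]
contact_force: [-2.0, -5.3, 2.8]
width: 0.0001
```

>>> {"op": "move_arm", "data": {
  "series": [
    [[-0.0005, 0.0054, -0.0019, 0, 0, 0, 0], [-0.0005, 0.0054, -0.0021, 0, 0, 0, 0], [-0.0005, 0.0053, -0.0022, 0, 0, 0, 0], [-0.0005, 0.0052, -0.0024, 0, 0, 0, 0], [-0.0005, 0.0051, -0.0026, 0, 0, 0, 0], [-0.0005, 0.005, -0.0028, 0, 0, 0, 0], [-0.0005, 0.0049, -0.003, 0, 0, 0, 0], [-0.0004, 0.0048, -0.0031, 0, 0, 0, 0], [-0.0004, 0.0047, -0.0033, 0, 0, 0, 0], [-0.0004, 0.0046, -0.0035, 0, 0, 0, 0]]
  ]
}}

```text
clock: 8.7
position: [0.5744, -0.0659, 0.2524]
ee_rot: [-0.384, 0.922, 0.049, -0.014]
contact_force: [-2.9, -2.7, 2.2]
width: 0.0004
```

Run:
```python
from h import *
s=manip.get_state();w=manip.get_image("wrist");cv2.imwrite("pics/w6.png",w["color"][:,:,::-1])
a=manip.get_image("scene");cv2.imwrite("pics/s6.png",a["color"][:,:,::-1])
p=Rc.T@(s["position"]+.011*R_ee(s)[:,2]-[cx,cy,0]);print(p.round(4),s["contact_force"])
d=p[1:]-[.096,.114];print("r,phi",np.hypot(*d),np.degrees(np.arctan2(d[1],-d[0])-np.arctan2(.012,.165)))
```

```text
[-0.06   -0.0053  0.2447] [-2.89666269 -2.70334603  2.24114553]
r,phi 0.16534112239500806 48.070955214932674
```

View pics/w6.png

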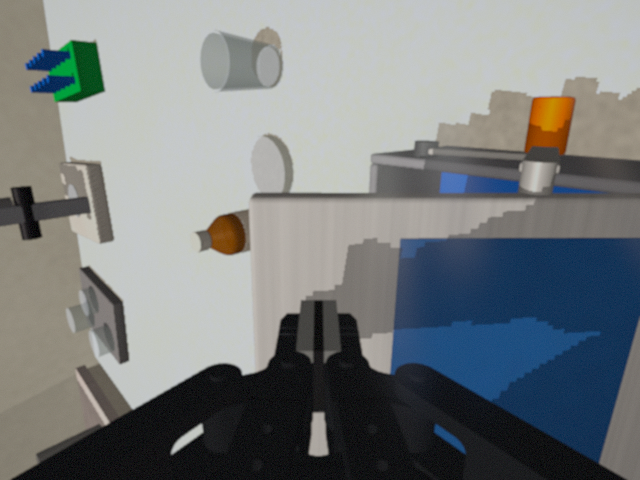

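View pics/s6.png

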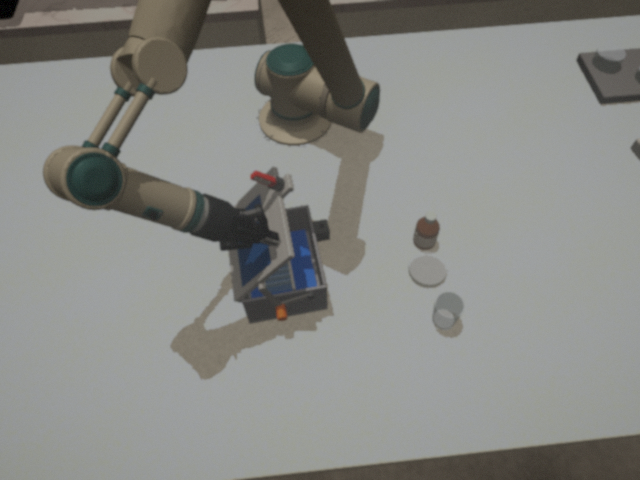

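>>> {"op": "move_arm", "data": {
  "series": [
    [[-0.0004, 0.0045, -0.0036, 0, 0, 0, 0], [-0.0004, 0.0044, -0.0038, 0, 0, 0, 0], [-0.0004, 0.0042, -0.0039, 0, 0, 0, 0], [-0.0004, 0.0041, -0.0041, 0, 0, 0, 0], [-0.0004, 0.0039, -0.0042, 0, 0, 0, 0], [-0.0004, 0.0038, -0.0043, 0, 0, 0, 0], [-0.0003, 0.0036, -0.0045, 0, 0, 0, 0], [-0.0003, 0.0035, -0.0046, 0, 0, 0, 0], [-0.0003, 0.0033, -0.0047, 0, 0, 0, 0], [-0.0003, 0.0031, -0.0048, 0, 0, 0, 0], [-0.0003, 0.003, -0.0049, 0, 0, 0, 0], [-0.0003, 0.0028, -0.005, 0, 0, 0, 0], [-0.0002, 0.0026, -0.0051, 0, 0, 0, 0], [-0.0002, 0.0024, -0.0052, 0, 0, 0, 0]]
  ]
}}

```text
clock: 9.97
position: [0.5705, -0.0168, 0.1898]
ee_rot: [-0.384, 0.922, 0.049, -0.013]
contact_force: [3.0, -0.6, 2.9]
width: 0.0001
```

>>> {"op": "move_arm", "data": {
  "series": [
    [[-0.0001, 0.0012, -0.0026, 0, 0, 0, 0], [-0.0001, 0.0011, -0.0027, 0, 0, 0, 0], [-0.0001, 0.0011, -0.0027, 0, 0, 0, 0], [-0.0001, 0.001, -0.0027, 0, 0, 0, 0], [-0.0001, 0.001, -0.0027, 0, 0, 0, 0], [-0.0001, 0.0009, -0.0027, 0, 0, 0, 0], [-0.0001, 0.0009, -0.0028, 0, 0, 0, 0], [-0.0001, 0.0008, -0.0028, 0, 0, 0, 0], [-0.0001, 0.0008, -0.0028, 0, 0, 0, 0], [-0.0001, 0.0007, -0.0028, 0, 0, 0, 0], [-0.0001, 0.0007, -0.0028, 0, 0, 0, 0], [-0.0001, 0.0006, -0.0028, 0, 0, 0, 0], [-0.0001, 0.0006, -0.0028, 0, 0, 0, 0], [0, 0.0005, -0.0028, 0, 0, 0, 0], [0, 0.0005, -0.0028, 0, 0, 0, 0], [0, 0.0004, -0.0029, 0, 0, 0, 0]]
  ]
}}

```text
clock: 11.3
position: [0.5687, -0.0043, 0.1457]
ee_rot: [-0.384, 0.922, 0.049, -0.014]
contact_force: [1.1, -1.8, 2.8]
width: 0.0002
```

Run:
```python
from h import *
s=manip.get_state()
p=Rc.T@(s["position"]+.011*R_ee(s)[:,2]-[cx,cy,0]);print(p.round(4),s["contact_force"])
d=p[1:]-[.096,.114];print("r,phi",np.hypot(*d),np.degrees(np.arctan2(d[1],-d[0])-np.arctan2(.012,.165)))
```

```text
[-0.0601 -0.0671  0.1379] [ 1.07099424 -1.79081706  2.82990684]
r,phi 0.164825835842023 4.195075002114966
```

>>> {"op": "move_arm", "data": {
  "series": [
    [[0, 0.0003, -0.0025, 0, 0, 0, 0], [0, 0.0002, -0.0022, 0, 0, 0, 0], [0, 0.0002, -0.002, 0, 0, 0, 0], [0, 0, -0.002, 0, 0, 0, 0], [0, 0, -0.0015, 0, 0, 0, 0], [0, 0, -0.0015, 0, 0, 0, 0]]
  ]
}}

```text
clock: 11.8
position: [0.5688, -0.0035, 0.1374]
ee_rot: [-0.386, 0.921, 0.05, -0.013]
contact_force: [-2.0, -9.3, 21.3]
width: 0.0001
```

>>> {"op": "move_arm", "data": {
  "series": [
    [[0, 0, -0.0005, 0, 0, 0, 0], [0, 0, 0, 0, 0, 0, 0], [0, 0, 0, 0, 0, 0, 0]]
  ]
}}

```text
clock: 12.05
position: [0.5688, -0.0036, 0.1375]
ee_rot: [-0.386, 0.921, 0.05, -0.013]
contact_force: [-3.0, -7.0, 18.1]
width: -0.0001
```

Run:
```python
from h import *
s=manip.get_state();print(s["position"],s["contact_force"])
b=manip.get_image("top");cv2.imwrite("pics/t7.png",cv2.resize(b["color"][190:340,290:490,::-1],None,fx=4,fy=4))
a=manip.get_image("scene");cv2.imwrite("pics/s7.png",cv2.resize(a["color"][130:360,150:400,::-1],None,fx=3,fy=2.6))
```

```text
[ 0.56879345 -0.00355664  0.13747908] [-2.97232008 -6.99473925 18.12060757]
```

View pics/t7.png

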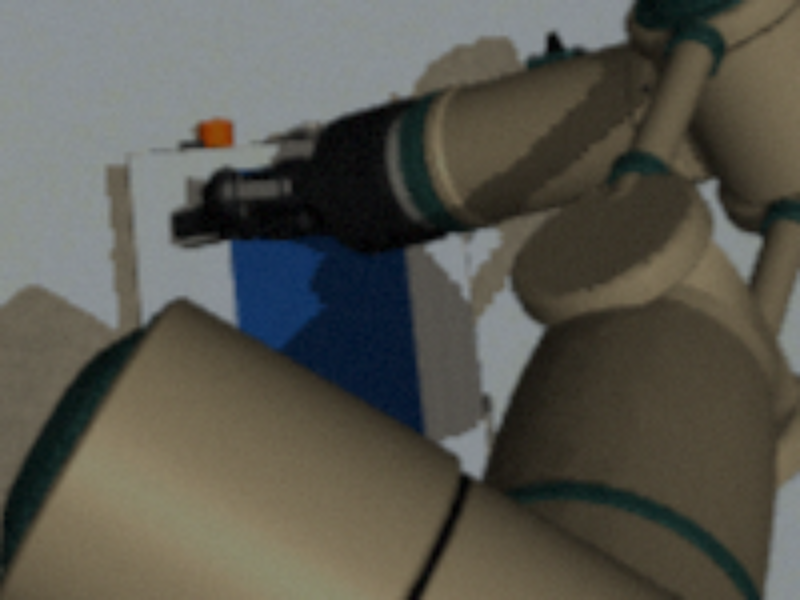

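View pics/s7.png

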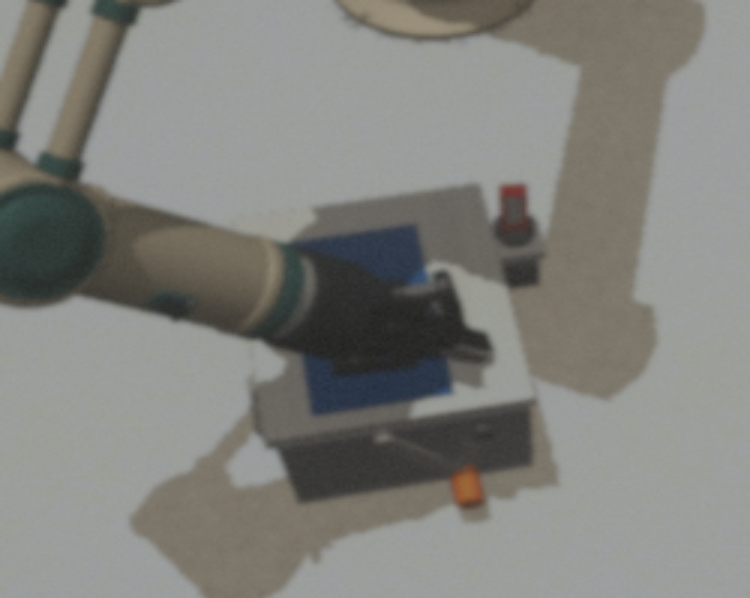

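Run:
```python
from h import *
az=.092+1.7
x=np.array([np.cos(az),np.sin(az),0]);z=np.array([0,0,-1.])
rv,s=rotto(np.c_[x,np.cross(z,x),z]);print(rv,np.linalg.norm(rv))
az=.092
x=np.array([np.cos(az),np.sin(az),0]);z=np.array([0,0,-1.])
rv,s=rotto(np.c_[x,np.cross(z,x),z]);print(rv,rv/8,np.linalg.norm(rv))
print(C(.045,-.109,.19))
```

```text
[-0.53230336 -0.71352228  1.58494458] 1.8178311895837496
[-0.79071226 -0.0632697  -0.01605023] [-0.09883903 -0.00790871 -0.00200628] 0.7934018780861947
[0.45955189 0.03552838 0.19      ]
```

>>> {"op": "move_arm", "data": {
  "series": [
    [[0, 0, 0.015, 0, 0, 0, 0], [0, 0, 0.03, 0, 0, 0, 0], [0, 0, 0.036, 0, 0, 0, 0], [0, 0, 0.036, 0, 0, 0, 0.04], [-0.01, 0.004, 0.036, -0.0988, -0.008, -0.002, 0.06], [-0.014, 0.005, 0.03, -0.0988, -0.008, -0.002, 0.06], [-0.014, 0.005, 0.01, -0.0988, -0.008, -0.002, 0.06], [-0.014, 0.005, 0, -0.0988, -0.008, -0.002, 0.06], [-0.014, 0.005, 0, -0.0988, -0.008, -0.002, 0.06], [-0.014, 0.005, 0, -0.0988, -0.008, -0.002, 0.06], [-0.014, 0.005, 0, -0.0988, -0.008, -0.002, 0.06], [-0.014, 0.005, 0, -0.0988, -0.008, -0.002, 0.06], [0, 0, 0, 0, 0, 0, 0.06], [0, 0, 0, 0, 0, 0, 0.06], [0, 0, 0, 0, 0, 0, 0.06]]
  ]
}}

```text
clock: 13.4
position: [0.4609, 0.0356, 0.3266]
ee_rot: [0.001, 0.999, 0.045, -0.0]
contact_force: [1.0, -0.6, -0.8]
width: 0.0599
```

Run:
```python
from h import *
s=manip.get_state();w=manip.get_image("wrist");cv2.imwrite("pics/w8.png",w["color"][:,:,::-1])
b=manip.get_image("top");cv2.imwrite("pics/t8.png",cv2.resize(b["color"][190:340,290:490,::-1],None,fx=4,fy=4))
a=manip.get_image("scene");cv2.imwrite("pics/s8.png",cv2.resize(a["color"][130:360,150:400,::-1],None,fx=3,fy=2.6))
print(s["position"],s["contact_force"],R_ee(s).round(3),s["width"],s["qpos"].round(2))
print("pred lever top, pivot",proj(w,C(.045,-.109,.196),s),proj(w,C(.045,-.109,.144),s)); print(blob(w,"red"))
```

```text
[0.46090297 0.03561787 0.3266288 ] [ 1.01181454 -0.56425362 -0.75596153] [[ 0.996  0.091 -0.   ]
 [ 0.091 -0.996 -0.003]
 [-0.     0.003 -1.   ]] 0.05992258327649355 [-0.07  0.06  1.57 -0.    1.51  1.41]
pred lever top, pivot [316.73581458 231.49167579] [316.77441958 212.28531092]
(array([317.40557276, 229.54643963]), ((318.8338317871094, 226.49075317382812), (29.010820388793945, 34.391414642333984), 3.1798300743103027), array([304, 209,  30,  36, 646], dtype=int32))
```

View pics/w8.png

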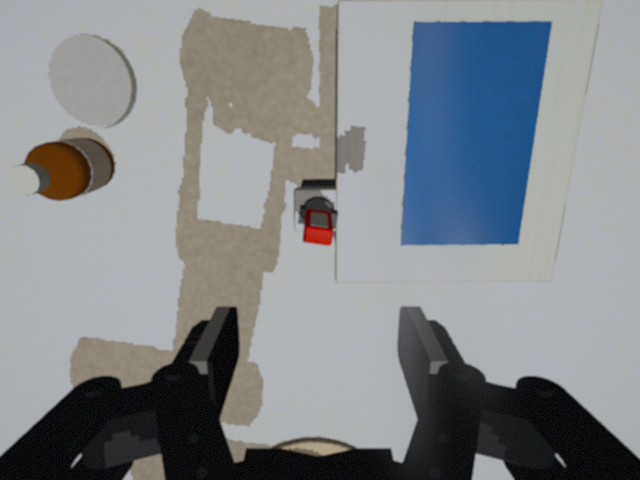

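View pics/s8.png

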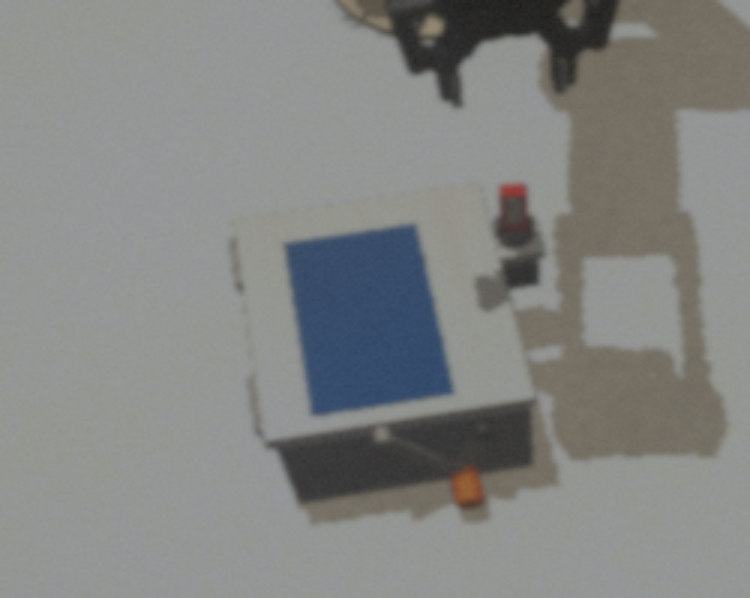

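Run:
```python
import cv2
w=cv2.imread("pics/w8.png");cv2.imwrite("pics/w8z.png",cv2.resize(w[170:260,270:370],None,fx=6,fy=6,interpolation=cv2.INTER_CUBIC))
```

```text
(no output)
```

View pics/w8z.png

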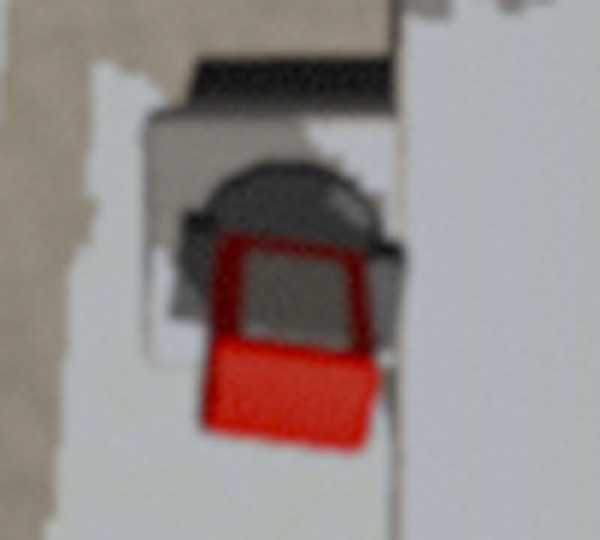

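Run:
```python
from h import *
s=manip.get_state();w=manip.get_image("wrist");a=manip.get_image("scene")
h=cv2.cvtColor(w["color"],cv2.COLOR_RGB2HSV);m=(((h[...,0]<6)|(h[...,0]>174))&(h[...,1]>150)&(h[...,2]>150)).astype(np.uint8)
n,l,st,c=cv2.connectedComponentsWithStats(m);i=1+np.argmax(st[1:,4]);ys,xs=np.nonzero(l==i)
rect=cv2.minAreaRect(np.c_[xs,ys].astype(np.float32));print(c[i],rect,st[i])
A=blob(a,"red");print(A)
print(tri(ray(w,*c[i],s),ray(a,321,203.1)))
box=cv2.boxPoints(rect)
P=np.array([onz(ray(w,*p,s),.197) for p in box]);print(P.round(4),P.mean(0))
for i in range(4): d=P[(i+1)%4]-P[i];print(np.linalg.norm(d[:2]).round(4),np.arctan2(d[1],d[0]).round(3))
# quad by approx
cn=cv2.findContours(m,cv2.RETR_EXTERNAL,cv2.CHAIN_APPROX_NONE)[0];cn=max(cn,key=cv2.contourArea)
Q=cv2.approxPolyDP(cv2.convexHull(cn),3,True)[:,0];print(Q)
print(th+np.pi)
```

```text
[316.20365535 236.11227154] ((316.3299560546875, 236.18997192382812), (26.4457950592041, 14.7078218460083), 8.13010311126709) [303 228  28  17 383]
(array([320.5, 203. ]), ((320.5, 203.0), (2.0, 5.0), 90.0), array([318, 202,   6,   3,  18], dtype=int32))
(array([0.45624557, 0.03472723, 0.19336127]), [0.0005168993611513857, 0.0005168993611514115])
[[0.4527 0.0433 0.197 ]
 [0.4628 0.0427 0.197 ]
 [0.4618 0.0253 0.197 ]
 [0.4516 0.0256 0.197 ]] [0.45721626 0.03421049 0.197     ]
0.0102 -0.058
0.0175 -1.631
0.0102 3.103
0.0177 1.508
[[304 229]
 [329 231]
 [328 243]
 [303 241]]
0.09229902261256484
```

>>> {"op": "move_arm", "data": {
  "series": [
    [[0, 0, 0, 0, 0, 0.11, 0.06], [0, 0, 0, 0, 0, 0.11, 0.06], [0, 0, 0, 0, 0, 0.11, 0.06], [0, 0, 0, 0, 0, 0.11, 0.06], [0, 0, 0, 0, 0, 0.11, 0.06], [0, 0, 0, 0, 0, 0.11, 0.06], [0, 0, 0, 0, 0, 0.11, 0.06], [0, 0, 0, 0, 0, 0.11, 0.06], [0, 0, 0, 0, 0, 0.11, 0.06], [0, 0, 0, 0, 0, 0.11, 0.06], [0, 0, 0, 0, 0, 0.11, 0.06], [0, 0, 0, 0, 0, 0.11, 0.06], [0, 0, -0.01, 0, 0, 0.105, 0.06], [0, 0, -0.01, 0, 0, 0, 0.06], [0, 0, 0, 0, 0, 0, 0.06], [0, 0, 0, 0, 0, 0, 0.06]]
  ]
}}

```text
clock: 14.98
position: [0.4607, 0.035, 0.3059]
ee_rot: [0.0, 0.728, 0.686, 0.0]
contact_force: [-0.2, 0.2, -0.3]
width: 0.0599
```

Run:
```python
from h import *
s=manip.get_state();w=manip.get_image("wrist");cv2.imwrite("pics/w9.png",w["color"][:,:,::-1]);cv2.imwrite("pics/w9z.png",cv2.resize(w["color"][180:300,260:380,::-1],None,fx=5,fy=5,interpolation=cv2.INTER_CUBIC))
print(s["position"],R_ee(s).round(3),s["qpos"].round(2))
h=cv2.cvtColor(w["color"],cv2.COLOR_RGB2HSV);m=(((h[...,0]<6)|(h[...,0]>174))&(h[...,1]>150)&(h[...,2]>150)).astype(np.uint8)
n,l,st,c=cv2.connectedComponentsWithStats(m);i=1+np.argmax(st[1:,4]);ys,xs=np.nonzero(l==i)
rect=cv2.minAreaRect(np.c_[xs,ys].astype(np.float32));print(c[i],rect,st[i])
box=cv2.boxPoints(rect)
P=np.array([onz(ray(w,*p,s),.197) for p in box]);print(P.round(4),P.mean(0))
for i in range(4): d=P[(i+1)%4]-P[i];print(np.linalg.norm(d[:2]).round(4),np.arctan2(d[1],d[0]).round(3))
```

```text
[0.46068149 0.03495085 0.30591038] [[ 0.059  0.998  0.001]
 [ 0.998 -0.059  0.   ]
 [ 0.     0.001 -1.   ]] [-0.08  0.07  1.61  0.    1.46 -0.02]
[312.91569767 244.13081395] ((313.0, 243.0), (22.0, 16.0), 90.0) [305 232  17  23 344]
[[0.4519 0.0411 0.197 ]
 [0.4617 0.0405 0.197 ]
 [0.4609 0.0263 0.197 ]
 [0.451  0.0268 0.197 ]] [0.4563601  0.03366187 0.197     ]
0.0098 -0.059
0.0143 -1.627
0.0099 3.082
0.0143 1.502
```

View pics/w9z.png

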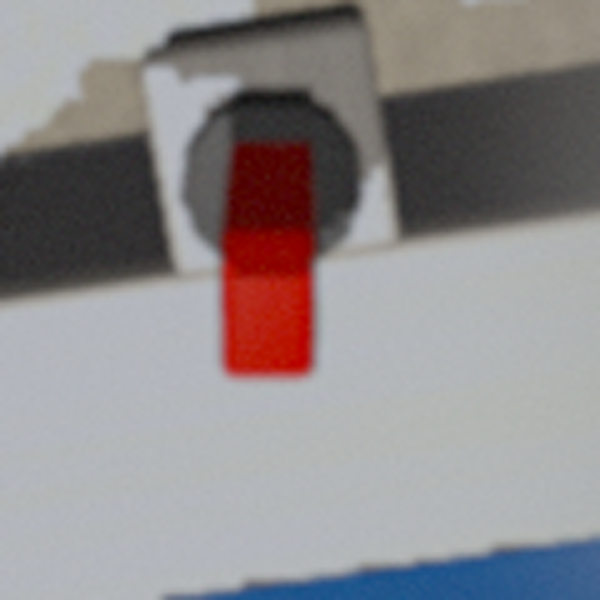

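View pics/w9.png

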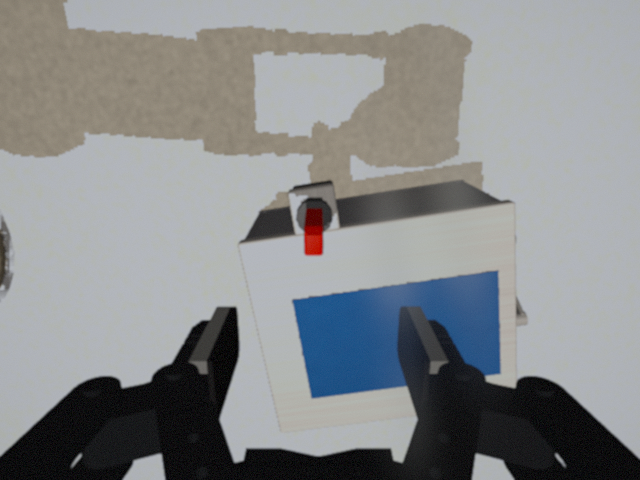

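>>> {"op": "move_arm", "data": {
  "series": [
    [[-0.0037, 0, -0.02, 0, 0, 0, 0.04], [0, 0, -0.03, 0, 0, 0, 0.04], [0, 0, -0.03, 0, 0, 0, 0.04], [0, 0, -0.03, 0, 0, 0, 0.04], [0, 0, -0.028, 0, 0, 0, 0.04], [0, 0, 0, 0, 0, 0, 0.04], [0, 0, 0, 0, 0, 0, 0.02], [0, 0, 0, 0, 0, 0, 0.01], [0, 0, 0, 0, 0, 0, 0.004], [0, 0, 0, 0, 0, 0, 0.004], [0, 0, 0, 0, 0, 0, 0.004]]
  ],
  "newtons": 30
}}

```text
clock: 15.95
position: [0.4579, 0.0353, 0.1705]
ee_rot: [0.002, 0.727, 0.687, 0.002]
contact_force: [-3.1, 0.2, 5.9]
width: 0.0116
```

Run:
```python
from h import *
s=manip.get_state();w=manip.get_image("wrist");cv2.imwrite("pics/w10.png",w["color"][:,:,::-1])
print(s["position"],s["contact_force"],s["moment"],s["width"])
```

```text
[0.45793655 0.03529842 0.17052892] [-3.07130874  0.23587974  5.91113017] [ 0.00618019  0.48744798 -0.09273819] 0.011640789291729643
```

View pics/w10.png

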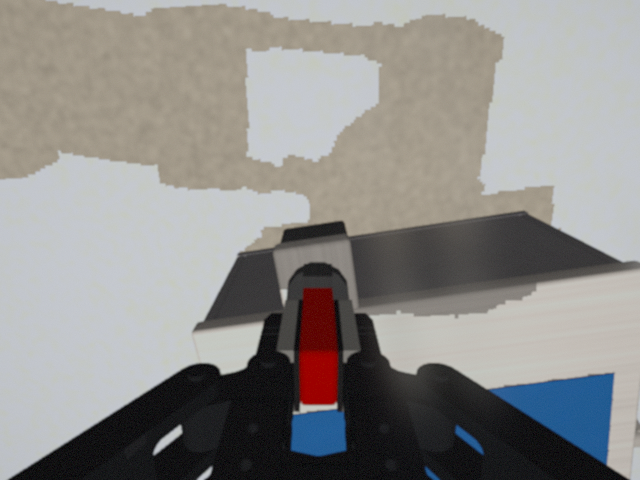

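>>> {"op": "move_arm", "data": {
  "series": [
    [[0, 0, -0.0002, 0, 0, -0.08, 0.004], [0, 0, -0.0002, 0, 0, -0.1, 0.004], [0, 0, -0.0003, 0, 0, -0.1, 0.004], [0, 0, -0.0002, 0, 0, -0.1, 0.004], [0, 0, -0.0003, 0, 0, -0.1, 0.004], [0, 0, -0.0002, 0, 0, -0.1, 0.004], [0, 0, -0.0003, 0, 0, -0.1, 0.004], [0, 0, -0.0002, 0, 0, -0.1, 0.004], [0, 0, -0.0003, 0, 0, -0.1, 0.004], [0, 0, -0.0002, 0, 0, -0.1, 0.004], [0, 0, -0.0003, 0, 0, -0.1, 0.004], [0, 0, -0.0002, 0, 0, -0.1, 0.004], [0, 0, -0.0003, 0, 0, -0.1, 0.004]]
  ]
}}

```text
clock: 17.08
position: [0.4578, 0.0352, 0.1673]
ee_rot: [0.002, 0.993, 0.115, 0.001]
contact_force: [-2.9, -1.1, 7.7]
width: 0.0117
```

Run:
```python
from h import *
s=manip.get_state()
print(s["position"],s["contact_force"],s["moment"],s["width"],"tool y az",np.arctan2(R_ee(s)[1,1],R_ee(s)[0,1]),"goal",th+np.pi/2)
```

```text
[0.45779748 0.03516485 0.16726521] [-2.90653861 -1.13301287  7.6805157 ] [-0.06905045  0.59820384  0.0717774 ] 0.011666816835332407 tool y az -1.340166878731709 goal -1.4784973041823317
```

>>> {"op": "move_arm", "data": {
  "series": [
    [[0, 0, -0.0002, 0, 0, -0.05, 0.004], [0, 0, -0.0002, 0, 0, -0.05, 0.004], [0, 0, 0, 0, 0, -0.03, 0.004], [0, 0, 0, 0, 0, -0.03, 0.004], [0, 0, 0, 0, 0, 0, 0.004]]
  ]
}}

```text
clock: 17.5
position: [0.4578, 0.0352, 0.1669]
ee_rot: [0.002, 0.999, 0.038, 0.001]
contact_force: [-3.1, -0.6, 6.5]
width: 0.0117
```

Run:
```python
from h import *
s=manip.get_state()
print(s["position"],s["contact_force"],s["moment"],s["width"],"tool y az",np.arctan2(R_ee(s)[1,1],R_ee(s)[0,1]),"goal",th+np.pi/2)
```

```text
[0.4577549  0.03517702 0.16691282] [-3.07747618 -0.62226015  6.51718037] [-0.00889931  0.59250563  0.29033202] 0.01166158670105534 tool y az -1.4955747032033615 goal -1.4784973041823317
```

>>> {"op": "move_arm", "data": {
  "series": [
    [[0, 0, 0, 0, 0, -0.03, 0.004], [0, 0, 0, 0, 0, -0.03, 0.004], [0, 0, 0, 0, 0, 0, 0.004]]
  ]
}}

```text
clock: 17.75
position: [0.4577, 0.0352, 0.1669]
ee_rot: [0.002, 1.0, 0.009, 0.001]
contact_force: [-2.8, 0.6, 6.9]
width: 0.0113
```

Run:
```python
from h import *
s=manip.get_state()
print(s["position"],s["contact_force"],s["moment"],s["width"],"tool y az",np.arctan2(R_ee(s)[1,1],R_ee(s)[0,1]),"goal",th+np.pi/2)
```

```text
[0.45766186 0.03521771 0.16689524] [-2.82702372  0.61142835  6.90455266] [0.08530449 0.60986871 0.90597124] 0.011335825626631008 tool y az -1.5536106069829332 goal -1.4784973041823317
```

>>> {"op": "move_arm", "data": {
  "series": [
    [[0, 0, 0, 0, 0, 0, 0.04], [0, 0, 0, 0, 0, 0, 0.04], [0, 0, 0, 0, 0, 0, 0.04], [0, 0, 0.03, 0, 0, 0, 0.04], [0, 0, 0.04, 0, 0, 0, 0.04], [0, 0, 0.04, 0, 0, 0, 0.06], [0, 0, 0.03, 0, 0, 0, 0.06], [0, 0, 0, 0, 0, 0, 0.06], [0, 0, 0, 0, 0, 0, 0.06]]
  ]
}}

```text
clock: 18.5
position: [0.4586, 0.0353, 0.3071]
ee_rot: [0.002, 1.0, 0.007, 0.003]
contact_force: [-1.3, 0.3, -0.7]
width: 0.0603
```

Run:
```python
from h import *
s=manip.get_state();w=manip.get_image("wrist");cv2.imwrite("pics/w11.png",w["color"][:,:,::-1]);cv2.imwrite("pics/w11z.png",cv2.resize(w["color"][180:300,260:380,::-1],None,fx=5,fy=5,interpolation=cv2.INTER_CUBIC))
print(s["position"],R_ee(s).round(3),s["qpos"].round(2))
t=np.radians(45);z=Rc@[0,np.sin(t),-np.cos(t)];x=Rc@[-1,0,0]
rv,s=rotto(np.c_[x,np.cross(z,x),z]);print(rv,np.linalg.norm(rv),rv/8)
piv=np.array([.4572,.035,.141]);f=Rc@[0,1,0];u=np.array([0,0,1.])
def P(q,r=.04): return piv+r*(np.sin(q)*f+np.cos(q)*u)+.006*(-np.cos(q)*f+np.sin(q)*u)-.011*z
print("start TCP",P(0))
Q=np.array([P(q) for q in np.linspace(0,1.55,21)]);print((1000*np.diff(Q,axis=0)).round(1).tolist(),Q[-1])
h=cv2.cvtColor(w["color"],cv2.COLOR_RGB2HSV);m=(((h[...,0]<6)|(h[...,0]>174))&(h[...,1]>150)&(h[...,2]>100)).astype(np.uint8)
n,l,st,c=cv2.connectedComponentsWithStats(m);i=1+np.argmax(st[1:,4]);ys,xs=np.nonzero(l==i)
rect=cv2.minAreaRect(np.c_[xs,ys].astype(np.float32));print(rect);
```

```text
[0.45857997 0.03527174 0.30709751] [[ 1.     0.015  0.005]
 [ 0.015 -1.    -0.004]
 [ 0.005  0.004 -1.   ]] [-0.07  0.06  1.61 -0.    1.46  1.48]
[-0.78119826 -0.04095298  0.07303195] 0.7856726594021646 [-0.09764978 -0.00511912  0.00912899]
start TCP [0.45593009 0.04871953 0.18877817]
[[0.3, -3.1, 0.3], [0.3, -3.1, 0.1], [0.3, -3.1, -0.1], [0.3, -3.1, -0.4], [0.3, -3.1, -0.6], [0.3, -3.0, -0.9], [0.3, -2.9, -1.1], [0.3, -2.8, -1.3], [0.3, -2.7, -1.5], [0.2, -2.6, -1.7], [0.2, -2.5, -1.9], [0.2, -2.3, -2.1], [0.2, -2.1, -2.3], [0.2, -1.9, -2.4], [0.2, -1.8, -2.6], [0.1, -1.5, -2.7], [0.1, -1.3, -2.8], [0.1, -1.1, -2.9], [0.1, -0.9, -3.0], [0.1, -0.6, -3.1]] [0.46015753 0.00304818 0.15560867]
((317.1153564453125, 239.57693481445312), (29.121761322021484, 17.251176834106445), 86.8201675415039)
```

View pics/w11z.png

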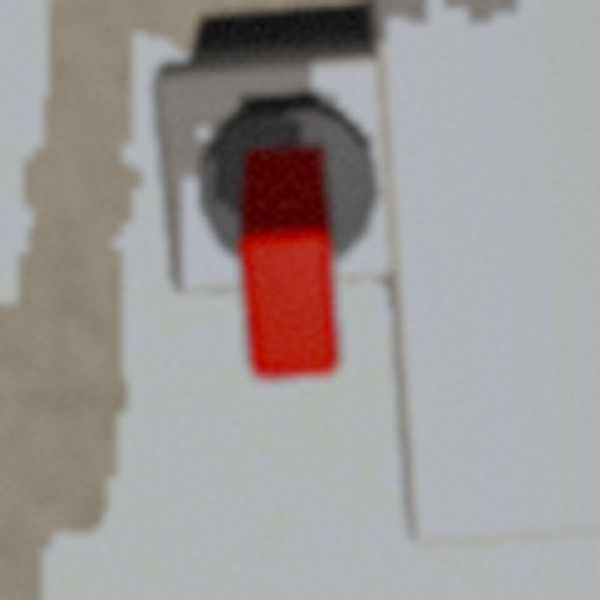

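>>> {"op": "move_arm", "data": {
  "series": [
    [[0, 0.005, 0, -0.0976, -0.005, 0.0091, 0], [0, 0.005, 0, -0.0976, -0.005, 0.0091, 0], [0, 0.006, 0, -0.0976, -0.005, 0.0091, 0], [0, 0.006, 0, -0.0976, -0.005, 0.0091, 0], [0, 0.006, 0, -0.0976, -0.005, 0.0091, 0], [0, 0.006, 0, -0.0976, -0.005, 0.0091, 0], [0, 0.006, 0, -0.0976, -0.005, 0.0091, 0], [0, 0.006, 0, -0.0976, -0.005, 0.0091, 0], [0, 0, -0.025, 0, 0, 0, 0], [0, 0, -0.03, 0, 0, 0, 0], [0, 0, -0.03, 0, 0, 0, 0], [0, 0, -0.025, 0, 0, 0, 0], [0, 0, 0, 0, 0, 0, 0], [0, 0, 0, 0, 0, 0, 0]]
  ]
}}

```text
clock: 19.72
position: [0.4561, 0.0806, 0.1937]
ee_rot: [0.384, 0.922, 0.044, 0.014]
contact_force: [0.7, 0.4, 0.3]
width: 0.0003
```

Run:
```python
from h import *
s=manip.get_state();w=manip.get_image("wrist");cv2.imwrite("pics/w12.png",w["color"][:,:,::-1])
print(s["position"],s["contact_force"],(Rc.T@R_ee(s)).round(3),s["qpos"].round(2))
```

```text
[0.45612437 0.0805836  0.19365636] [0.69778725 0.41292425 0.34552538] [[-1.    -0.005  0.006]
 [ 0.001  0.705  0.709]
 [-0.007  0.709 -0.705]] [ 0.52  0.36  1.79 -0.71  1.43  2.26]
```

View pics/w12.png

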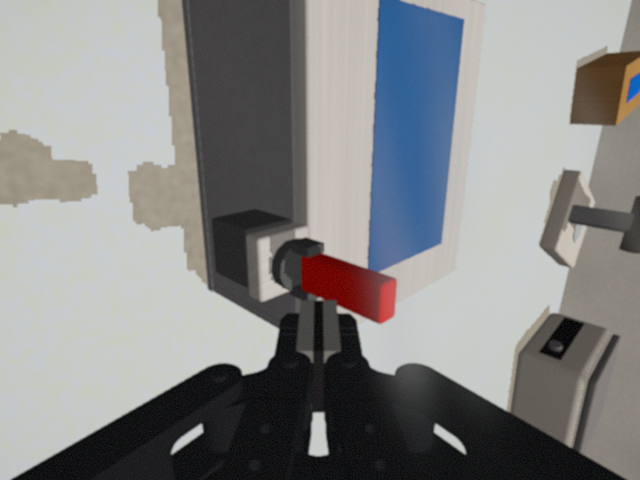

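>>> {"op": "move_arm", "data": {
  "series": [
    [[0, -0.01, -0.002, 0, 0, 0, 0], [0, -0.01, -0.002, 0, 0, 0, 0], [0, -0.006, -0.001, 0, 0, 0, 0], [0, -0.005, 0, 0, 0, 0, 0], [0.0003, -0.0031, 0.0003, 0, 0, 0, 0], [0.0003, -0.0031, 0.0001, 0, 0, 0, 0], [0.0003, -0.0031, -0.0001, 0, 0, 0, 0], [0.0003, -0.0031, -0.0004, 0, 0, 0, 0], [0.0003, -0.0031, -0.0006, 0, 0, 0, 0], [0.0003, -0.003, -0.0009, 0, 0, 0, 0], [0.0003, -0.0029, -0.0011, 0, 0, 0, 0], [0.0003, -0.0028, -0.0013, 0, 0, 0, 0], [0.0003, -0.0027, -0.0015, 0, 0, 0, 0]]
  ]
}}

```text
clock: 20.85
position: [0.46, 0.0233, 0.1845]
ee_rot: [0.382, 0.923, 0.042, 0.017]
contact_force: [-0.5, 1.1, -0.3]
width: -0.0006
```

Run:
```python
from h import *
s=manip.get_state();w=manip.get_image("wrist");cv2.imwrite("pics/w13.png",w["color"][:,:,::-1])
print(s["position"],s["contact_force"])
```

```text
[0.45997133 0.0232615  0.18447485] [-0.50443808  1.08085974 -0.28714905]
```

View pics/w13.png

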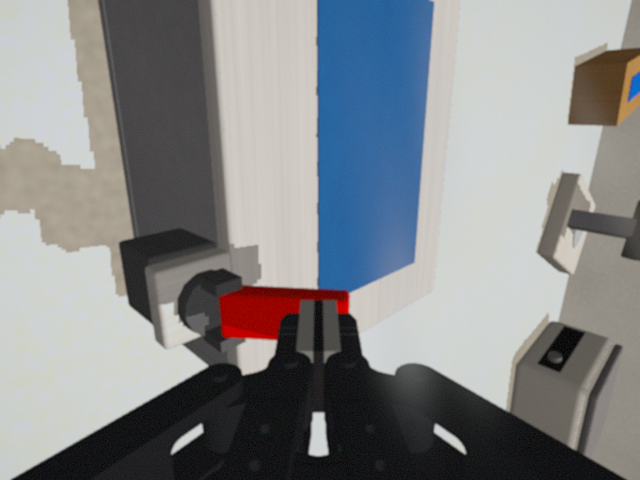

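Lever is folding (about halfway), with the tip in contact near its end. Continue.

>>> {"op": "move_arm", "data": {
  "series": [
    [[0.0002, -0.0026, -0.0017, 0, 0, 0, 0], [0.0002, -0.0025, -0.0019, 0, 0, 0, 0], [0.0002, -0.0023, -0.0021, 0, 0, 0, 0], [0.0002, -0.0021, -0.0023, 0, 0, 0, 0], [0.0002, -0.0019, -0.0024, 0, 0, 0, 0], [0.0002, -0.0018, -0.0026, 0, 0, 0, 0], [0.0001, -0.0015, -0.0027, 0, 0, 0, 0], [0.0001, -0.0013, -0.0028, 0, 0, 0, 0], [0.0001, -0.0011, -0.0029, 0, 0, 0, 0], [0.0001, -0.0009, -0.003, 0, 0, 0, 0], [0, 0, 0, 0, 0, 0, 0]]
  ]
}}

```text
clock: 21.82
position: [0.4617, 0.005, 0.1606]
ee_rot: [0.383, 0.923, 0.042, 0.017]
contact_force: [-0.8, 0.6, 6.7]
width: -0.0001
```

Run:
```python
from h import *
s=manip.get_state();w=manip.get_image("wrist");cv2.imwrite("pics/w14.png",w["color"][:,:,::-1])
print(s["position"],s["contact_force"])
```

```text
[0.46174925 0.00502817 0.16060074] [-0.77379449  0.64472957  6.70794358]
```

View pics/w14.png

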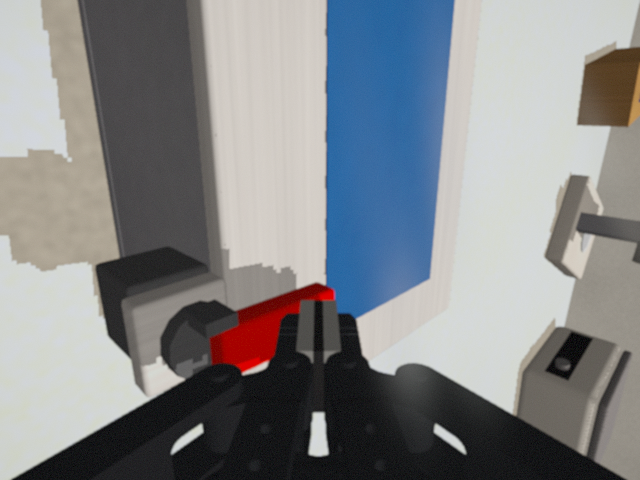

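>>> {"op": "move_arm", "data": {
  "series": [
    [[0, 0, -0.0015, 0, 0, 0, 0], [0, 0, -0.0015, 0, 0, 0, 0], [0, 0, 0, 0, 0, 0, 0]]
  ]
}}

```text
clock: 22.12
position: [0.4619, 0.0048, 0.1594]
ee_rot: [0.384, 0.922, 0.042, 0.017]
contact_force: [-2.1, 3.5, 12.8]
width: -0.0002
```

>>> {"op": "move_arm", "data": {
  "series": [
    [[0, 0, -0.0015, 0, 0, 0, 0], [0, 0, -0.001, 0, 0, 0, 0], [0, 0, 0, 0, 0, 0, 0]]
  ]
}}

```text
clock: 22.37
position: [0.4621, 0.0045, 0.1583]
ee_rot: [0.385, 0.922, 0.042, 0.018]
contact_force: [-3.8, 6.4, 19.9]
width: -0.0002
```

>>> {"op": "move_arm", "data": {
  "series": [
    [[0, 0, 0.01, 0, 0, 0, 0], [0, 0.01, 0.025, 0, 0, 0, 0], [0, 0.01, 0.035, 0, 0, 0, 0], [0, 0.01, 0.035, 0, 0, 0, 0], [0, 0.01, 0.035, 0, 0, 0, 0], [0, 0.01, 0.035, 0, 0, 0, 0], [0, 0, 0.02, 0, 0, 0, 0], [0, 0, 0, 0, 0, 0, 0]]
  ]
}}

```text
clock: 23.03
position: [0.4632, 0.0566, 0.3538]
ee_rot: [0.381, 0.924, 0.041, 0.021]
contact_force: [-0.4, 0.6, 0.1]
width: 0.0
```

Run:
```python
from h import *
s=manip.get_state();print(s["position"],s["contact_force"])
w=manip.get_image("wrist");cv2.imwrite("pics/w15.png",w["color"][:,:,::-1])
a=manip.get_image("scene");cv2.imwrite("pics/s15.png",cv2.resize(a["color"][130:360,150:480,::-1],None,fx=2.4,fy=2.4))
b=manip.get_image("top");cv2.imwrite("pics/t15.png",b["color"][:,:,::-1])
R=blob(w,"red");print(R)
piv=np.array([.4572,.035,.141]);f=Rc@[0,1,0]
for q in(1.3,1.4,1.5): print(q,proj(w,piv+.052*(np.sin(q)*f+np.array([0,0,np.cos(q)])),s))
for X in ((-.11,-.09-.004),(.11,-.094)): print("lid edge top corner pred",proj(w,C(X[0],X[1],.126),s),proj(b,C(X[0],X[1],.126)))
```

```text
[0.46322717 0.05662007 0.35378253] [-0.44067518  0.63484151  0.14668192]
(array([169.58960887, 224.2288383 ]), ((170.15447998046875, 223.50277709960938), (27.13304901123047, 69.63150024414062), 77.00537872314453), array([ 135,  208,   70,   36, 1713], dtype=int32))
1.3 [206.5936573  219.68105149]
1.4 [204.60091453 218.31744683]
1.5 [202.04772394 217.08010063]
lid edge top corner pred [118.15911594  -1.40853582] [321.18305775 227.709602  ]
lid edge top corner pred [157.8826506  293.01826886] [328.52667827 323.52211892]
```

View pics/w15.png

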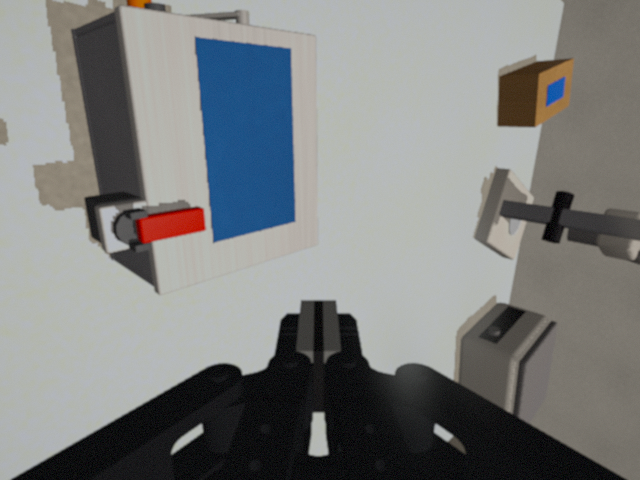

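View pics/s15.png

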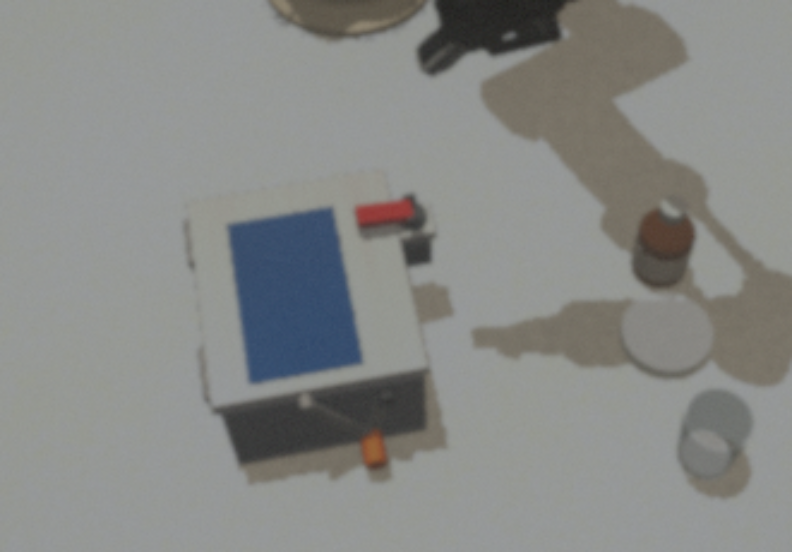

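View pics/t15.png

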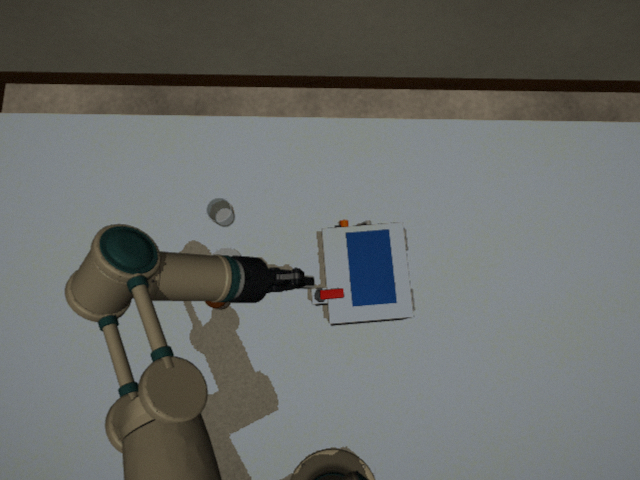

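Run:
```python
from h import *
s=manip.get_state();w=manip.get_image("wrist")
cv2.imwrite("pics/w16z.png",cv2.resize(w["color"][180:310,80:240,::-1],None,fx=5,fy=4.6,interpolation=cv2.INTER_CUBIC))
h=cv2.cvtColor(w["color"],cv2.COLOR_RGB2HSV)
m=((((h[...,0]<6)|(h[...,0]>174))&(h[...,1]>150)&(h[...,2]>170)).astype(np.uint8))
ys,xs=np.nonzero(m)
# fit upper edge and lower edge lines on lever top plane z
cols=range(xs.min()+10,xs.max()-8)
for nm,fn,z in(("upper",np.min,.147),("lower",np.max,.147)):
    P=np.array([onz(ray(w,c,fn(ys[xs==c]),s),z)[:2] for c in cols]);v=cv2.fitLine(P.astype(np.float32),cv2.DIST_HUBER,0,.001,.001).ravel()
    print(nm,np.arctan(v[1]/v[0]) if abs(v[0])>1e-6 else 0, P[0],P[-1])
# blue panel sides along chamber y
mb=((h[...,0]>100)&(h[...,0]<118)&(h[...,1]>150)).astype(np.uint8);mb[:, 320:]=0
ys,xs=np.nonzero(mb);cn=max(cv2.findContours(mb,cv2.RETR_EXTERNAL,cv2.CHAIN_APPROX_NONE)[0],key=cv2.contourArea)
Q=cv2.approxPolyDP(cn,6,True)[:,0];print(Q)
W=np.array([onz(ray(w,*q,s),.1265)[:2] for q in Q])
for i in range(len(W)): d=W[(i+1)%len(W)]-W[i];print(d.round(4),np.arctan2(d[1],d[0]).round(3))
print("ch y az",th+np.pi/2)
```

```text
upper -1.496636 [0.46631713 0.02758801] [ 0.46884323 -0.00865721]
lower -1.4899147 [0.4482099  0.02820594] [ 0.4517549  -0.00853424]
[[199  30]
 [216 237]
 [294 217]
 [292  43]]
[-0.1671 -0.016 ] -3.046
[ 0.0096 -0.0934] -1.468
[0.1659 0.0142] 0.085
[-0.0085  0.0952] 1.66
ch y az -1.4784973041823317
```

View pics/w16z.png

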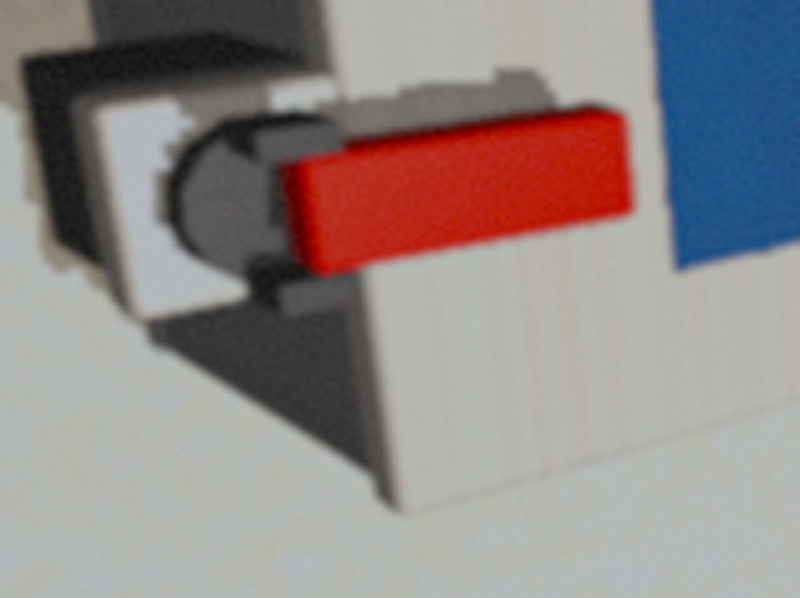

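Run:
```python
from rig import manip
print(manip.sign_off(), manip.get_state()["clock"])
```

```text
the job is handed in; nothing more can be done
the job is handed in; nothing more can be done
```

I pressed the stay's knee down until it unlocked, then lowered the lid slowly to its stop. After that I turned the bolt clockwise about 1.4 rad to its hard stop, folded the lever flat onto the lid, and handed the job in at about 23 s of the 70 s allowed.

**Last checks:**
- **Knee:** it was bent well past centre before I pushed the lid. The push on the knee peaked at about 18 N, above the 3–8 N given, because I drove it straight while the roller moves along a curve.
- **Lid:** it looks shut in all views. It stopped moving with about 20 N pressed on it.
- **Bolt:** it resisted with about 0.9 N m at the end of its turn. The folded lever lies within about 0.02 rad of the chamber's +y direction, so folding it did not turn the bolt back.
- **Lever:** it looks flat, and it held about 20 N at its stop.
- **Glassware:** the bottle, petri dish and beaker look to be standing as before. I did not measure their positions.
- **Robot:** it is clear of everything, with force readings near zero.

**One disagreement:** the bolt axis measured by the wrist camera was about 2.5 mm off the chamber fit from the fixed cameras. I used the wrist measurement for the grip.

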